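Lay a scanning stage with its free-running carriage on the light base

ROBOT

A 6-joint arm with a two-finger parallel gripper is mounted at the origin on the work surface. World frame = base frame: x ahead of the robot, y to its left, z up, the work surface at z = 0. Lengths are in m, angles in rad, forces in N, time in s.
With the tool pointing down it reaches from about 0.225 to 0.875 m from the base axis. Payload 3.4 kg.
Tool frame: the origin (TCP) lies where the fingers leave the gripper's body, on its centre line; the fingertips stand 73 mm ahead of it and the grasp point (between the pads) lies 54 mm ahead of it (manip.pinch_z is the distance from the TCP to the grasp point, in m); z points along the fingers, y is the line along which they close (so a half turn about z gives the same grasp; the last joint's range is limited). The gripper opens to 85 mm and grips with 20 to 120 N. Pads are 22 mm wide; open, the fingers measure 114 mm over their backs; the gripper's body (76 mm by 85 mm) begins 54 mm behind the grasp point. The pads swing forward as they close: fully open they stand 13 mm farther back than shut.
Start: joints at [1.14, 0.276, 1.505, -0, 1.361, -0.121], TCP at [0.175, 0.548, 0.304] pointing down, gripper open.
Joint ranges: [-2.89, 2.89], [-0.75, 2.08], [0.22, 2.7], [-1.18, 4.32], [0.11, 2.71], [-2.7, 2.7]. Speed limits (rad/s): [2.57, 2.57, 3.14, 3.14, 3.14, 3.14].

INTERFACE

Orientations are given as a unit quaternion [w, x, y, z].
In Python, from rig import readout, imaging, manip gives the robot as it stands. The module is installed in compiled form; this text tells all that it offers.
- The arm moves only by the tool servo_tool, never from a script. Its argument "moves" is a list of rows, each an object with "dp": the shift along the tool's x, y, z in units of 0.2 m (1.0 is 0.2 m), a list of three; "delta_rot": the turn, a rotation vector about the tool's x, y, z in units of 0.1 rad (1.0 is 0.1 rad), a list of three; "fingers": the opening, from 0 (shut) to 1 (fully open). In form: [{"dp": [dx, dy, dz], "delta_rot": [wx, wy, wz], "fingers": fingers}, ...]. A call has 1 to 5 rows; each row shifts and turns the commanded pose from where the row before left it, along the tool's axes as they then stand; what a row does not reach is not made up. A row lasts 1/10 s, in which the tool goes at most 50 mm and 8.59 degrees, less where a joint would pass 70% of its speed; a pose out of reach is approached as far as the arm can. A call with a number of a shift or a turn outside -1 to 1 is refused whole. A call with a gripper value outside its range is refused whole. The fingers move at their own pace and stop on an object; "force" is the grip in N (left out, the last holds). Time passes only in rows, so rows that do not move let the fingers close. It gives the time, the measured TCP pose, the force, the opening and the grip force at its end, in the units of the state.
- readout.get_state(): the state, without advancing time (a new reading comes with each control period).
- imaging.get_image(name): name is "side" or "top"; returns (picture, depth): 420x560x3 uint8, red, green, blue; 420x560 float32, m along the optical axis (not along the pixel's ray), 0 where there is no reading.
- imaging.calibration(name): a dict with "intrinsics" (3x3 intrinsics, pixels), "dist" ([k1, k2, p1, p2, k3] as OpenCV has them; the pictures are not rectified), "R" (3x3) and "t" (3): a world point X has camera coordinates R X + t. Camera axes: x right, y down, z forward; pixel columns grow to the right and rows downward; lengths in m; the calibration is good to about 2 mm. A picture is of the moment at which its call begins. calibration takes no time and is no camera call.
- manip.sign_off(): hands the job in; it is judged then, once.
The state is a dict: "clock": time; "qpos": joint angles; "qd": joint speeds; "effort": joint torques, N m; "position": TCP position; "ee_rot": TCP orientation; "contact_force": force on the tool from outside, world axes, zero at the start; "moment": the same for the moment, N m; "width": finger opening in m; "gripper_force": force on a finger pad.
Only numpy, scipy, OpenCV 4.12 (cv2) and the standard library are available. Lean on these libraries where they do the work, as an engineer would, in place of code of your own. Each camera call takes 0.05 s, during which the arm holds its last target. There are 200 camera calls.

TASK

Mount the scanning stage on the white light base. Lift the stage by its black grip and, with small tilts, let its free-running specimen carriage run to the middle mark of the stage and stop there; keep it at the middle for at least 4 seconds with the stage up in the air, so that you know you have it steady. Then lay the stage down gently on the light base, square to the base and centred on it, with the carriage still at the middle so that the specimen is over the round light window, let go and back away. Never touch the carriage or specimen, never let the carriage run against the buffers at the ends of the stage, and leave the other things on the bench alone.

Things in the scene. Friction and masses are not known exactly. Their poses are not given: they have to be found in the camera images.
- stage: Microscope scanning stage, 0.30 kg without its carriage: open aluminium frame 300 mm (its y) x 84 mm (its x) x 10 mm high, a ball rail along each long side, rubber buffers at the ends, a scale on the front bar with a mark at the middle (y = 0). A black grip stands off the front side, towards the robot at the start. Origin: centre of the underside; x away from the grip, y along the rails, z up.
- stage_mid (a point): Middle of the stage, level with the top of the frame: 10 mm above the stage's origin; axes as the stage's.
- stage_grip (a point): Grasp point in the black grip: 90 mm from the stage's origin towards -x, 35 mm above the underside. The grip is a bar along x, 80 mm long (x = -64 to -144 mm), 16 mm thick in y, 26 mm tall (22 to 48 mm above the underside); take it from above, fingers closing along y. The centre of mass of the whole is about 80 mm ahead of this point: grip firmly, about 50 N.
- carriage: Specimen carriage: grey plate 70 mm (y) x 84 mm (x) x 6 mm with a clipped glass slide, about 0.20 kg, underside 16 mm above the stage's. Nothing holds it: it runs along the stage's y on ball rails with acceleration g x tilt (downhill) minus the stage's own along y; drag 0.15 N per m/s, dry friction under 0.01 N. It starts at rest on the stage's +y side. Origin: centre of its underside.
- carriage_mid (a point): Centre of the carriage plate's top face, 22 mm above the stage's underside. Its y in the stage's frame is the carriage's position: 0 at the middle mark, -100 or +100 mm against the buffers.
- lightbase: Transmitted-light base, white box 300 mm (its y) x 200 mm (its x), flat top 60 mm above the bench, fixed. A steel strip 5 mm high runs along the top near its far edge (65 to 71 mm beyond the centre, along +x). Origin: on the bench under the centre; x away from its dimmer knob, z up. The stage goes on it with the grip over the base's -x side, rails along the base's y.
- window (a point): Centre of the round opal window (76 mm diameter, flush) in the middle of the light base's top.
- eyepiece: Black eyepiece standing on the bench, 36 mm diameter, 50 mm high. Origin: centre of its underside.
- objective: Steel objective lens standing on the bench, 32 mm diameter, 46 mm high. Origin: centre of its underside.
- jar: Amber glass jar, 60 mm diameter, 85 mm high. Origin: centre of its underside.
- bottle: White bottle with a red cap, 66 mm diameter, 170 mm high. Origin: centre of its underside.
- brush: Small brush lying on the bench. Origin near its middle, x along it.
- dish: Flat glass dish, 90 mm diameter, 16 mm high. Origin: centre of its underside.
- slidebox: Grey slide box, 85 x 170 x 34 mm, lying flat. Origin: centre of its underside.

How it is judged:
By the outcome, as a careful person would: the job done as asked, in the order asked, and still so for the second after the job is handed in, with the robot touching nothing.
It also fails if it takes over 64 s, if anything falls off the work surface, if the arm or the gripper's body presses on something with over 40 N, if the wrist force passes 120 N, or if a joint passes its speed limit or range.

## Working session

There is one attempt and no reset: what is moved stays moved. The work goes in short steps, Python scripts to look and compute and a tool call to move; the robot and the scene stay as the last step left them, time stands still between calls to the robot, and variables do not carry over. Pictures are saved under pics/ and viewed, at most 10 in all, crops included, and the job is handed in when it is done.

Besides the shell and the picture viewer there is one more tool, called after "Emit:" by a JSON object that holds its "name" and its "arguments", one argument or row to a line. servo_tool: Moves the arm, as the interface text tells. Its arguments: {"type":"object","properties":{"moves":{"type":"array"},"force":{"type":"number"}},"required":["moves"]}

```bash
mkdir -p pics
cat > h.py <<'E'
import numpy as np, cv2
from rig import readout, imaging, manip
def grab(n): 
    p,d=imaging.get_image(n); return p,d,imaging.calibration(n)
def world(c,uv,d):
    uv=np.array(uv,float).reshape(-1,1,2)
    n=cv2.undistortPoints(uv,np.array(c["intrinsics"]),np.array(c["dist"])).reshape(-1,2)
    X=np.c_[n,np.ones(len(n))]*np.array(d).reshape(-1,1)
    return (X-np.array(c["t"]))@np.array(c["R"])
def cloud(n):
    p,d,c=grab(n); v,u=np.mgrid[:420,:560]
    return p,world(c,np.c_[u.ravel(),v.ravel()],d.ravel()).reshape(420,560,3),d
E
python3 - <<'E'
from h import *
for n in("top","side"):
    p,W,d=cloud(n); cv2.imwrite(f"pics/{n}0.png",p[:,:,::-1]); np.save(n+"W",W); np.save(n+"P",p); np.save(n+"D",d)
    c=imaging.calibration(n); print(n,-np.array(c["R"]).T@c["t"],c["R"],c["intrinsics"])
print(readout.get_state())
E
```

```text
top [ 0.3733159  -0.01202294  1.54102906] [[ 0.02588395 -0.99937859  0.02392612]
 [-0.98602895 -0.02946326 -0.16394764]
 [ 0.1645507  -0.01934823 -0.98617884]] [[513.17308482   0.         282.14203834]
 [  0.         513.17308482 208.28943971]
 [  0.           0.           1.        ]]
side [0.36631438 0.93056967 0.96870829] [[-0.96747576 -0.25285633 -0.00737081]
 [-0.16557776  0.65502241 -0.73724463]
 [ 0.19124502 -0.71204587 -0.67558569]] [[432.64085843   0.         282.34198437]
 [  0.         432.64085843 211.31557525]
 [  0.           0.           1.        ]]
{'clock': 0.1, 'qpos': array([ 1.13999763e+00,  2.76549978e-01,  1.50603119e+00,  1.93096843e-06,
        1.36071521e+00, -1.20987753e-01]), 'qd': array([ 0.00083195,  0.00112846, -0.0031247 , -0.00114312, -0.00035677,
        0.00134843]), 'effort': array([ 2.12064333e-03, -4.17702484e+01, -2.46403885e+01, -7.76730053e-05,
        5.83109184e-03, -5.84067919e-06]), 'position': array([0.17515008, 0.5472927 , 0.3031059 ]), 'ee_rot': array([-2.32960072e-04,  1.54286849e-01,  9.88025730e-01, -8.19385624e-04]), 'contact_force': array([-0.34775895, -0.48248755,  0.26861434]), 'moment': array([-0.00172641, -0.00222117,  0.0092887 ]), 'gripper_force': 0.0, 'width': 0.08516646843692303}
```

View pics/top0.png

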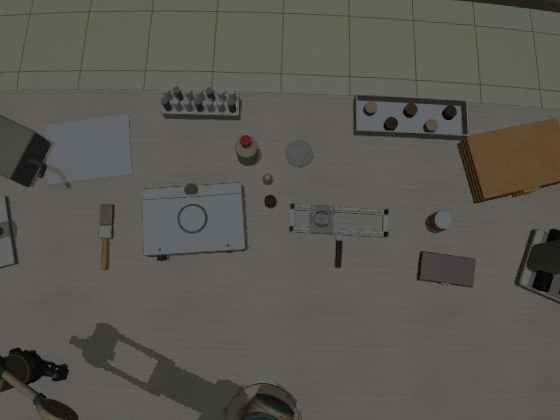

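View pics/side0.png

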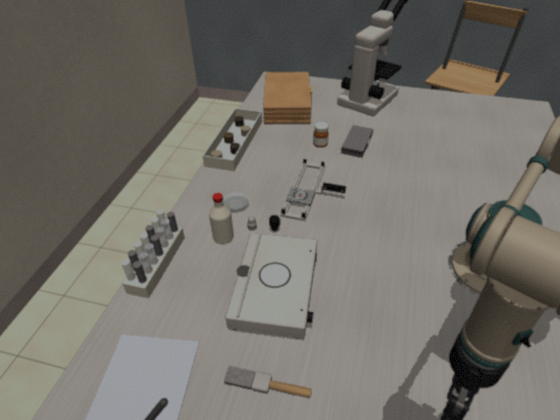

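The top view shows the stage centred near (339,220) with its grip at (338,253) and the carriage at (321,219), on the +y side. The light base is at (193,219), with the eyepiece (270,201) and objective (267,179) between the two. I'll zoom in and measure next.

Run:
```python
from h import *
P=np.load("topP.npy");W=np.load("topW.npy")
z=W[...,2]
a=cv2.convertScaleAbs(P[165:285,135:400,::-1],alpha=1.6); a=cv2.resize(a,None,fx=3,fy=3,interpolation=cv2.INTER_CUBIC); cv2.imwrite("pics/crop.png",a)
H=cv2.resize(np.clip(z[165:285,135:400]*3000,0,255).astype(np.uint8),None,fx=3,fy=3,interpolation=0); cv2.imwrite("pics/hz.png",H)
def rect(m,nm):
    q=W[m]; r=cv2.minAreaRect((q[:,:2]*1000).astype(np.float32)); print(nm,len(q),q.mean(0).round(4),np.round(r[0],1),np.round(r[1],1),r[2], "zmed",np.median(q[:,2]))
def box(r0,r1,c0,c1,zl,zh):
    m=np.zeros(z.shape,bool); m[r0:r1,c0:c1]=True; return m&(z>zl)&(z<zh)
rect(box(175,265,135,252,.05,.063),"base")
rect(box(175,265,135,252,.063,.2),"above base")
rect(box(195,275,285,395,.006,.06),"stage all")
rect(box(238,275,325,350,.03,.06),"grip")
rect(box(200,240,305,340,.017,.03),"carr")
rect(box(190,210,260,282,.02,.07),"eyep")
rect(box(172,187,260,275,.02,.07),"obj")
rect(box(130,165,230,262,.02,.2),"bottle")
```

```text
base 5769 [0.5796 0.2182 0.0586] [582.9 220.1] [211.  305.2] 7.912187576293945 zmed 0.05881512974336848
above base 1045 [0.5947 0.2214 0.0649] [585.8 219.8] [202.5 295.8] 5.1029253005981445 zmed 0.06452373803414448
stage all 1933 [ 0.5818 -0.2012  0.0184] [ 555.9 -218.4] [241.6 331.6] 1.4462339878082275 zmed 0.016406786768043552
grip 163 [ 0.4929 -0.2082  0.0459] [ 495.4 -209. ] [16.7 83.8] 86.8238754272461 zmed 0.046261764631636504
carr 621 [ 0.5979 -0.1617  0.0224] [ 598.3 -162.6] [ 85.7 103. ] 0.6564738154411316 zmed 0.022197697208337665
eyep 121 [ 0.6435 -0.0054  0.0471] [644.8  -6.3] [33.5 32.6] 1.0725514888763428 zmed 0.04830660100440056
obj 77 [0.7147 0.0054 0.0359] [716.7   5.1] [28.7 25.9] 83.94117736816406 zmed 0.03840352435600672
bottle 542 [0.7793 0.0661 0.1123] [788.6  67.7] [60.3 65.3] 15.688790321350098 zmed 0.11441767729738386
```

View pics/crop.png

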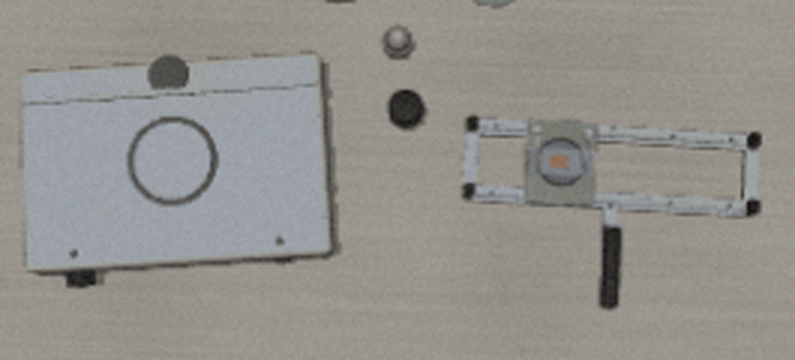

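View pics/hz.png

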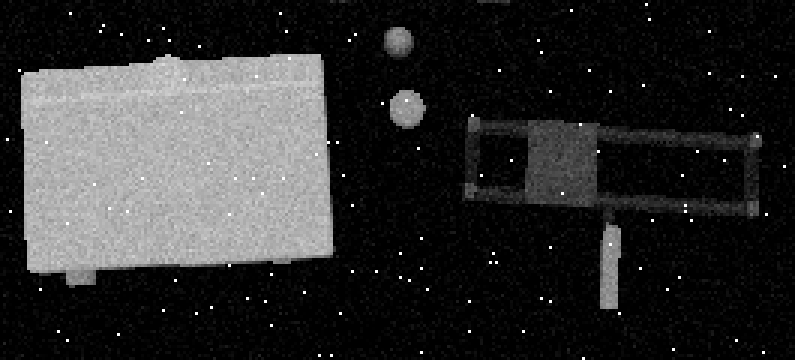

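The zoom shows the four dark buffers at the stage corners, crop (472,123), (469,190), (754,140) and (753,207), with the carriage at (561,162). The window ring is at (172,160) and the base's knob is on the near side. Next I'll fit the poses accurately.

```bash
cat >> h.py <<'E'
def plane(c,uv,z):
    "rays through pixels, cut with height z"
    X=world(c,uv,np.ones(len(uv))); o=-np.array(c["R"]).T@np.array(c["t"]); r=X-o
    return o+r*((z-o[2])/r[:,2])[:,None]
def blob(m):
    n,l,s,cen=cv2.connectedComponentsWithStats(m.astype(np.uint8)); return l==1+np.argmax(s[1:,4])
E
python3 - <<'E'
from h import *
P=np.load("topP.npy");W=np.load("topW.npy");z=W[...,2];c=imaging.calibration("top");G=P.max(2).astype(int)
def win(r0,r1,c0,c1):
    m=np.zeros(z.shape,bool); m[r0:r1,c0:c1]=True; return m
# base: edges of mask at z .06
m=blob(win(170,270,130,255)&(cv2.medianBlur(z.astype(np.float32),3)>.05))
cn=max(cv2.findContours(m.astype(np.uint8),0,1)[0],key=len).reshape(-1,2)
w=plane(c,cn,.06)[:,:2]
r=cv2.minAreaRect((w*1000).astype(np.float32)); print("base",r)
ctr=w.mean(0)
# far (+x)/near edge and side line fits
for nm,s in(("near",(cn[:,1]>245)&(cn[:,0]>170)&(cn[:,0]<240)),("left",(cn[:,0]<147)&(cn[:,1]>195)&(cn[:,1]<245)),("right",(cn[:,0]>238)&(cn[:,1]>195)&(cn[:,1]<245))):
    l=cv2.fitLine((w[s]*1000).astype(np.float32),cv2.DIST_HUBER,0,.01,.01).ravel(); print(nm,s.sum(),l,np.degrees(np.arctan2(l[1],l[0])))
# window ring
sub=win(200,238,172,212)&(G<G[210:230,185:200].mean()-25)
v,u=np.nonzero(sub); e=cv2.fitEllipse(cv2.convexHull(np.c_[u,v].astype(np.float32))); print("ring",len(u),e,plane(c,[e[0]],.06))
# strip step: profile
# buffers
for nm,(u0,v0) in dict(pl=(472,123),nl=(469,190),pr=(754,140),nr=(753,207)).items():
    u0=135+u0//3;v0=165+v0//3; s=win(v0-5,v0+6,u0-5,u0+6)&(G<55)
    v,u=np.nonzero(s); zz=np.median(z[s]); print(nm,len(u),u.mean(),v.mean(),zz,plane(c,[(u.mean(),v.mean())],.018),np.median(W[s],0))
s=win(235,275,325,350)&(z>.03)&(z<.06); q=W[s];l=cv2.fitLine((q[:,:2]*1000).astype(np.float32),cv2.DIST_HUBER,0,.01,.01).ravel();print("grip",l,np.degrees(np.arctan2(l[1],l[0])),np.median(q,0),np.percentile(q[:,0],[3,97]))
E
```

```text
base ((585.1558227539062, 219.62367248535156), (207.41827392578125, 298.3081970214844), 5.3814592361450195)
near 69 [ 8.1980705e-02 -9.9663389e-01  4.8745178e+02  1.7908250e+02] -85.29757
left 49 [9.9641210e-01 8.4633820e-02 5.5700818e+02 3.6549667e+02] 4.854968
right 49 [9.9515957e-01 9.8272055e-02 5.8292969e+02 7.1023331e+01] 5.639676
ring 198 ((191.98013305664062, 218.2146453857422), (29.768953323364258, 30.03719139099121), 54.74437713623047) [[0.58319408 0.22143857 0.06      ]]
pl 17 292.0 205.8235294117647 0.02748326795487174 [[ 0.63586169 -0.07141102  0.018     ]] [ 0.63447862 -0.0710398   0.02748327]
nl 17 290.70588235294116 228.11764705882354 0.02375451571260547 [[ 0.56808198 -0.06908339  0.018     ]] [ 0.56726382 -0.06964357  0.02375452]
pr 24 385.875 211.33333333333334 0.024301891605389966 [[ 0.6274879 -0.3577713  0.018    ]] [ 0.62617851 -0.35566231  0.02430189]
nr 21 385.0952380952381 233.47619047619048 0.02314627212905639 [[ 0.55960479 -0.35498365  0.018     ]] [ 0.5573027  -0.35252137  0.02314627]
grip [ 9.9807763e-01 -6.1975747e-02  4.9275052e+02 -2.0796114e+02] -3.5532258 [ 0.49214619 -0.20823039  0.04626176] [0.45422323 0.5311747 ]
```

Emit:
{"name": "servo_tool", "arguments": {
  "moves": [
    {"dp": [0,0,0],"delta_rot": [0,0,-0.95],"fingers": 1},
    {"dp": [-0.05,-0.1,0],"delta_rot": [0,0,-0.95],"fingers": 1},
    {"dp": [-0.09,-0.2,0],"delta_rot": [0,0,-0.9],"fingers": 1},
    {"dp": [-0.09,-0.21,0],"delta_rot": [0,0,0],"fingers": 1},
    {"dp": [-0.09,-0.21,0],"delta_rot": [0,0,0],"fingers": 1}
  ],
  "force": 60
}}

```text
clock: 0.6
position: [0.2274, 0.3975, 0.3034]
ee_rot: [-0.0, 0.014, 1.0, -0.0]
contact_force: [1.5, -0.8, 0.5]
width: 0.0851
gripper_force: 0.0
```

Emit:
{"name": "servo_tool", "arguments": {
  "moves": [
    {"dp": [-0.09,-0.21,0],"delta_rot": [0,0,0],"fingers": 1},
    {"dp": [-0.09,-0.21,0],"delta_rot": [0,0,0],"fingers": 1},
    {"dp": [-0.09,-0.21,0],"delta_rot": [0,0,0],"fingers": 1},
    {"dp": [-0.09,-0.21,0],"delta_rot": [0,0,0],"fingers": 1},
    {"dp": [-0.09,-0.21,0],"delta_rot": [0,0,0],"fingers": 1}
  ]
}}

```text
clock: 1.1
position: [0.311, 0.1848, 0.3038]
ee_rot: [0.0, 0.015, 1.0, 0.0]
contact_force: [0.5, -0.2, -0.0]
width: 0.0854
gripper_force: 0.0
```

Emit:
{"name": "servo_tool", "arguments": {
  "moves": [
    {"dp": [-0.09,-0.21,0],"delta_rot": [0,0,0],"fingers": 1},
    {"dp": [-0.09,-0.21,0],"delta_rot": [0,0,0],"fingers": 1},
    {"dp": [-0.09,-0.21,0],"delta_rot": [0,0,0],"fingers": 1},
    {"dp": [-0.09,-0.21,0],"delta_rot": [0,0,0],"fingers": 1},
    {"dp": [-0.09,-0.21,0.1],"delta_rot": [0,0,0],"fingers": 1}
  ]
}}

```text
clock: 1.6
position: [0.3965, -0.0284, 0.2856]
ee_rot: [0.003, 0.015, 1.0, -0.0]
contact_force: [2.5, 0.8, 0.2]
width: 0.0854
gripper_force: 0.0
```

```bash
cat >> h.py <<'E'
from scipy.spatial.transform import Rotation as Ro
def tool(s=None):
    s=s or readout.get_state(); q=s["ee_rot"]; return np.array(s["position"]),Ro.from_quat(np.r_[q[1:],q[0]]).as_matrix(),s
def todo(p,yaw_y):
    "needed dp and delta_rot for TCP at p, pointing down, tool y along world angle yaw_y (deg)"
    x,R,s=tool(); a=np.radians(yaw_y); y=np.array([np.cos(a),np.sin(a),0]); z=np.array([0,0,-1.]); T=np.c_[np.cross(y,z),y,z]
    print("t",round(s["clock"],2),"pos",x.round(4),"dp",(R.T@(np.array(p)-x)/.2).round(3),"rot",(Ro.from_matrix(R.T@T).as_rotvec()/.1).round(3),"F",np.round(s["contact_force"],1),"w",round(s["width"],4),round(s["gripper_force"],1))
E
python3 -c "
from h import *
todo([.507,-.210,.089],88.25)"
```

```text
t 1.6 pos [ 0.3965 -0.0284  0.2856] dp [-0.574 -0.89   0.987] rot [-0.009  0.061  0.001] F [2.5 0.8 0.2] w 0.0854 0.0
```

Emit:
{"name": "servo_tool", "arguments": {
  "moves": [
    {"dp": [-0.11,-0.18,0.06],"delta_rot": [0,0,0],"fingers": 1},
    {"dp": [-0.11,-0.18,0.06],"delta_rot": [0,0,0],"fingers": 1},
    {"dp": [-0.11,-0.18,0.06],"delta_rot": [0,0,0],"fingers": 1},
    {"dp": [-0.11,-0.18,0.06],"delta_rot": [0,0,0],"fingers": 1},
    {"dp": [-0.11,-0.12,0.06],"delta_rot": [0,0,0],"fingers": 1}
  ]
}}

```text
clock: 2.1
position: [0.5002, -0.1999, 0.2229]
ee_rot: [-0.0, 0.016, 1.0, -0.0]
contact_force: [0.4, 0.5, 0.7]
width: 0.0856
gripper_force: 0.0
```

Emit:
{"name": "servo_tool", "arguments": {
  "moves": [
    {"dp": [0,0,0.1],"delta_rot": [0,0,0],"fingers": 1},
    {"dp": [0,0,0],"delta_rot": [0,0,0],"fingers": 1},
    {"dp": [0,0,0],"delta_rot": [0,0,0],"fingers": 1}
  ]
}}

```text
clock: 2.4
position: [0.4991, -0.1968, 0.2034]
ee_rot: [-0.001, 0.015, 1.0, 0.001]
contact_force: [-0.4, 0.4, 0.4]
width: 0.0858
gripper_force: 0.0
```

```bash
python3 -c "
from h import *
todo([.507,-.210,.089],88.25)
p,d,c=grab('top');cv2.imwrite('pics/top1.png',cv2.convertScaleAbs(p[150:290,230:430,::-1],alpha=1.6).repeat(3,0).repeat(3,1))"
```

```text
t 2.4 pos [ 0.4991 -0.1968  0.2034] dp [-0.043 -0.065  0.572] rot [ 0.013 -0.021  0.008] F [-0.4  0.4  0.4] w 0.0858 0.0
```

View pics/top1.png

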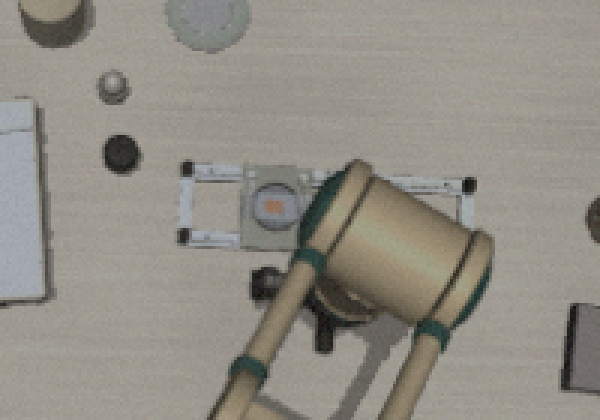

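The view shows the grip under the gripper at (325,335) in the crop. The stage is undisturbed with the carriage at (273,207), and the forearm hides the stage's middle from the top camera. I'll use the side camera for feedback.

Emit:
{"name": "servo_tool", "arguments": {
  "moves": [
    {"dp": [-0.043,-0.065,0.1],"delta_rot": [0.0,0,0],"fingers": 1},
    {"dp": [0,0,0.15],"delta_rot": [0,0,0],"fingers": 1},
    {"dp": [0,0,0.15],"delta_rot": [0,0,0],"fingers": 1},
    {"dp": [0,0,0.1],"delta_rot": [0,0,0],"fingers": 1},
    {"dp": [0,0,0.07],"delta_rot": [0,0,0],"fingers": 1}
  ]
}}

```text
clock: 2.95
position: [0.5077, -0.2097, 0.0898]
ee_rot: [0.0, 0.014, 1.0, 0.0]
contact_force: [0.6, -0.1, 0.3]
width: 0.0856
gripper_force: 0.0
```

Emit:
{"name": "servo_tool", "arguments": {
  "moves": [
    {"dp": [0,0,0],"delta_rot": [0,0,0],"fingers": 1},
    {"dp": [0,0,0],"delta_rot": [0,0,0],"fingers": 1}
  ]
}}

```text
clock: 3.15
position: [0.5085, -0.2104, 0.0911]
ee_rot: [0.001, 0.015, 1.0, -0.0]
contact_force: [0.6, 0.3, 0.4]
width: 0.0853
gripper_force: 0.0
```

```bash
python3 -c "
from h import *
todo([.507,-.210,.089],88.25)
p,W,d=cloud('side');np.save('s1W',W);np.save('s1P',p);cv2.imwrite('pics/side1.png',cv2.convertScaleAbs(p[140:240,250:370,::-1],alpha=1.5).repeat(6,0).repeat(6,1))"
```

```text
t 3.15 pos [ 0.5085 -0.2104  0.0911] dp [0.007 0.002 0.01 ] rot [-0.007  0.016  0.014] F [0.6 0.3 0.4] w 0.0853 0.0
```

View pics/side1.png

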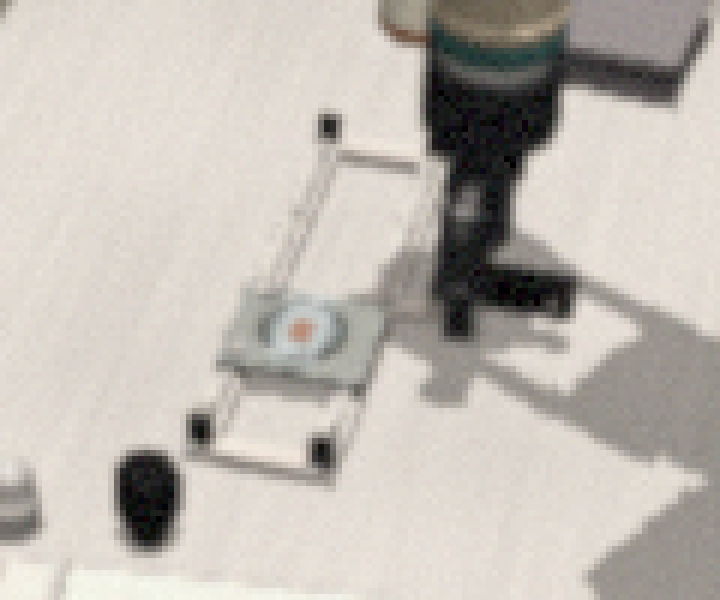

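The side view shows the whole stage. The orange specimen is at crop (300,330), or full (300,195), the near buffers are at (200,430) and (321,452), and the fingers straddle the grip. I'll close them now.

Emit:
{"name": "servo_tool", "arguments": {
  "moves": [
    {"dp": [0,0,0],"delta_rot": [0,0,0],"fingers": 0.35},
    {"dp": [0,0,0],"delta_rot": [0,0,0],"fingers": 0.3},
    {"dp": [0,0,0],"delta_rot": [0,0,0],"fingers": 0.26},
    {"dp": [0,0,0],"delta_rot": [0,0,0],"fingers": 0.23},
    {"dp": [0,0,0],"delta_rot": [0,0,0],"fingers": 0.2}
  ],
  "force": 60
}}

```text
clock: 3.7
position: [0.508, -0.2107, 0.09]
ee_rot: [0.0, 0.015, 1.0, -0.0]
contact_force: [-0.9, -0.9, 0.9]
width: 0.0171
gripper_force: 0.6
```

Emit:
{"name": "servo_tool", "arguments": {
  "moves": [
    {"dp": [0,0,0],"delta_rot": [0,0,0],"fingers": 0.17},
    {"dp": [0,0,0],"delta_rot": [0,0,0],"fingers": 0.0},
    {"dp": [0,0,0],"delta_rot": [0,0,0],"fingers": 0},
    {"dp": [0,0,0],"delta_rot": [0,0,0],"fingers": 0}
  ]
}}

```text
clock: 4.1
position: [0.508, -0.2109, 0.0902]
ee_rot: [0.0, 0.015, 1.0, -0.0]
contact_force: [-2.2, -3.0, 4.2]
width: 0.0153
gripper_force: 59.2
```

```bash
cat >> h.py <<'E'
def inplane(c,uv,o,ax,h):
    "pixel rays cut with the plane z=h of frame (o, columns ax); returns frame coords"
    X=world(c,uv,np.ones(len(uv))); e=-np.array(c["R"]).T@np.array(c["t"]); r=(X-e)@ax; e=(e-o)@ax
    return e+r*((h-e[2])/r[:,2])[:,None]
def meas(off=0.0,save=None,verbose=False):
    p,d,c=grab('side'); x,R,s=tool()
    ax=R@np.diag([-1,1,-1]); o=x+R@np.array([0,0,ZG])-ax@np.array([-.09,0,.035])   # stage frame as the tool has it
    hsv=cv2.cvtColor(p,cv2.COLOR_RGB2HSV).astype(int)
    g=p.astype(int); m=(g[...,0]-g[...,2]>50)&(g[...,0]>120)
    pr,_=cv2.projectPoints((o+ax@np.array([0,0,.025])).reshape(1,3),cv2.Rodrigues(np.array(c["R"]))[0],np.array(c["t"]),np.array(c["intrinsics"]),np.array(c["dist"]))
    pu=pr.ravel(); v,u=np.nonzero(m); q=inplane(c,np.c_[u,v],o,ax,.024) if len(u) else np.zeros((0,3))
    k=(abs(q[:,0])<.02)&(abs(q[:,1])<.13); w=q[k].mean(0) if k.any() else None
    tilt=np.arctan2(ax[2,1],ax[1,1])*1e3; pitch=np.arcsin(ax[2,0])*1e3
    print("t",round(s["clock"],2),"car",None if w is None else (w[:2]*1e3).round(1),"n",k.sum(),"tilt(+ = +y up) mrad",round(tilt,1),"pitch",round(pitch,1),"pos",x.round(4),"F",np.round(s["contact_force"],1),"yaw",round(float(np.degrees(np.arctan2(ax[1,1],ax[0,1]))),2))
    # dark buffers near the four corners
    B={}
    for sx in(-1,1):
        for sy in(-1,1):
            t=np.array([.034*sx,.143*sy]); vv,uu=np.nonzero(g.max(2)<45); qq=inplane(c,np.c_[uu,vv],o,ax,.018)
            kk=np.hypot(*(qq[:,:2]-t).T)<.013
            if kk.sum()>6: B[sx,sy]=(qq[kk,:2].mean(0)*1e3).round(1).tolist()+[int(kk.sum())]
    print("buf",B)
    if save: cv2.imwrite(save,p[:,:,::-1])
    return p
ZG=manip.pinch_z+.0015
E
python3 -c "
from h import *
print(manip.pinch_z); todo([.507,-.210,.089],88.25); p=meas(); print(p[193:198,297:304])"
```

```text
0.0539
t 4.1 pos [ 0.508  -0.2109  0.0902] dp [0.005 0.004 0.006] rot [-0.005  0.002  0.008] F [-2.2 -3.   4.2] w 0.0153 59.2
t 4.15 car None n 0 tilt(+ = +y up) mrad -0.6 pitch 0.3 pos [ 0.508  -0.2109  0.0902] F [-2.3 -1.3  4.5] yaw 88.3
buf {(-1, -1): [-40.1, -146.5, 10], (-1, 1): [-35.9, 142.4, 10], (1, 1): [32.6, 142.5, 7]}
[[[129 132 130]
  [133 132 129]
  [128 116 109]
  [128 114 105]
  [129 120 113]
  [131 129 123]
  [136 138 137]]

 [[130 132 129]
  [129 120 113]
  [121  98  84]
  [123  97  82]
  [128 109  98]
  [130 125 117]
  [132 132 132]]

 [[129 129 125]
  [126 112 103]
  [122  96  83]
  [123  93  77]
  [124 107  93]
  [130 126 122]
  [131 133 133]]

 [[135 136 134]
  [128 119 114]
  [119 103  95]
  [123 105  96]
  [127 116 110]
  [133 134 130]
  [127 131 130]]

 [[139 141 139]
  [132 134 133]
  [130 131 128]
  [124 123 120]
  [127 126 124]
  [130 133 131]
  [113 118 117]]]
```

```bash
sed -i 's/m=(g\[...,0\]-g\[...,2\]>50)&(g\[...,0\]>120)/D=g[...,0]-g[...,2]; m=D>14/; s/w=q\[k\].mean(0) if k.any() else None/w=np.average(q[k],0,D[v,u][k]) if k.any() else None/' h.py
python3 -c "
from h import *
meas()"
```

```text
t 4.2 car [-1.5 47. ] n 15 tilt(+ = +y up) mrad -0.6 pitch 0.2 pos [ 0.508  -0.2109  0.0901] F [-2.1 -4.5  5.7] yaw 88.3
buf {(-1, -1): [-40.0, -146.5, 10], (-1, 1): [-35.9, 142.4, 10], (1, 1): [31.4, 141.7, 10]}
```

Emit:
{"name": "servo_tool", "arguments": {
  "moves": [
    {"dp": [0,0,-0.01],"delta_rot": [0,0,0],"fingers": 0},
    {"dp": [0,0,-0.03],"delta_rot": [0,0,0],"fingers": 0},
    {"dp": [0,0,-0.05],"delta_rot": [0,0,0],"fingers": 0},
    {"dp": [0,0,-0.03],"delta_rot": [0,0,0],"fingers": 0}
  ]
}}

```text
clock: 4.6
position: [0.5079, -0.2102, 0.1143]
ee_rot: [-0.0, 0.015, 1.0, 0.0]
contact_force: [0.6, -1.7, -4.9]
width: 0.0151
gripper_force: 58.7
```

```bash
python3 -c "
from h import *
meas()"
```

```text
t 4.65 car [-2.8 54.6] n 13 tilt(+ = +y up) mrad -0.6 pitch 1.8 pos [ 0.5086 -0.2106  0.1153] F [ 0.3  0.3 -5.3] yaw 88.3
buf {(-1, -1): [-38.3, -147.0, 8], (-1, 1): [-36.6, 143.5, 9], (1, 1): [30.2, 145.7, 8]}
```

Emit:
{"name": "servo_tool", "arguments": {
  "moves": [
    {"dp": [0,0,-0.05],"delta_rot": [-0.3,0,0],"fingers": 0},
    {"dp": [0,0,-0.05],"delta_rot": [0,0,0],"fingers": 0}
  ]
}}

```text
clock: 4.85
position: [0.5078, -0.211, 0.1342]
ee_rot: [0.0, 0.015, 1.0, 0.015]
contact_force: [0.3, -0.9, -6.3]
width: 0.0152
gripper_force: 58.8
```

```bash
python3 -c "
from h import *
meas()"
```

```text
t 4.9 car [-3.7 11.6] n 19 tilt(+ = +y up) mrad 28.2 pitch 2.9 pos [ 0.5088 -0.2115  0.136 ] F [ 0.7 -0.5 -4.4] yaw 88.26
buf {(-1, -1): [-40.0, -143.7, 8], (-1, 1): [-37.0, 145.2, 11], (1, 1): [30.2, 145.4, 8]}
```

Run:
```python
import re
s=open('h.py').read()
s=s.replace('    tilt=np.arctan2','    if k.any(): print("pts",[(int(a),int(b),*(c_*1e3).round().astype(int)[:2].tolist(),int(D[b,a])) for a,b,c_ in zip(u[k],v[k],q[k])][:30] if verbose else "")\n    tilt=np.arctan2')
open('h.py','w').write(s)
from h import *
p=meas(verbose=True)
cv2.imwrite('pics/side2.png',cv2.convertScaleAbs(p[110:240,240:380,::-1],alpha=1.5).repeat(5,0).repeat(5,1)[:600])
```

```text
pts [(309, 155, 9, -122, 15), (316, 155, -15, -129, 15), (312, 156, -3, -119, 16), (300, 181, 1, 37, 21), (299, 182, 3, 44, 28), (300, 182, 0, 43, 40), (301, 182, -3, 42, 36), (302, 182, -7, 41, 20), (299, 183, 2, 49, 32), (300, 183, -2, 48, 43), (301, 183, -5, 47, 40), (302, 183, -8, 46, 17), (299, 184, 0, 54, 19), (300, 184, -3, 53, 23), (301, 184, -6, 52, 22)]
t 4.95 car [-2.2 26.1] n 15 tilt(+ = +y up) mrad 27.9 pitch 3.3 pos [ 0.5089 -0.2115  0.1354] F [ 0.2 -0.6 -4.9] yaw 88.28
buf {(-1, -1): [-39.3, -145.9, 8], (-1, 1): [-35.6, 141.2, 11], (1, 1): [32.3, 142.2, 9]}
```

View pics/side2.png

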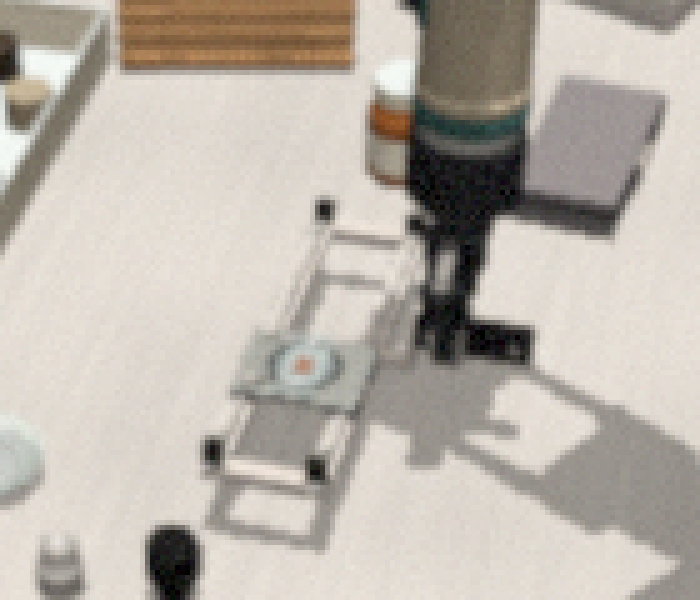

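The view shows the stage in the air. The specimen is at crop (304,366) and the buffers at (211,452) and (316,469). The bad reading came from stray reddish bench pixels, and the carriage is really near +46. I'll make the measurement robust by using the plate's depth mask.

```bash
cat >> h.py <<'E'
def meas(save=None):
    p,d,c=grab('side'); x,R,s=tool()
    ax=R@np.diag([-1,1,-1]); o=x+R@np.array([0,0,ZG])-ax@np.array([-.09,0,.035])
    v,u=np.mgrid[:420,:560]; uv=np.c_[u.ravel(),v.ravel()]
    Q=inplane(c,uv,o,ax,.022); Z=((world(c,uv,d.ravel())-o)@ax)[:,2]
    reg=(abs(Q[:,0])<.026)&(abs(Q[:,1])<.128)
    m=blob((reg&(abs(Z-.022)<.016)).reshape(420,560)); y=Q[m.ravel(),1]
    e=(-np.array(c["R"]).T@np.array(c["t"])-o)@ax; k=e[1]/e[2]
    plate=y.mean()-.003*k; n=m.sum()
    g=p.astype(int); D=(g[...,0]-g[...,2]-12).clip(0)*cv2.dilate(m.astype(np.uint8),np.ones((3,3))); w=D.ravel()*(abs(Q[:,1]-plate)<.02)
    spec=np.average(inplane(c,uv,o,ax,.024)[:,:2],0,w) if w.sum() else np.zeros(2)
    # tilt of the stage itself: plane through plate+frame depth points
    fr=(abs(Q[:,0])<.043)&(abs(Q[:,1])<.15)&(abs(Z-.015)<.02)
    dark=cv2.dilate((g.max(2)<60).astype(np.uint8),np.ones((5,5))).ravel()>0
    P=((world(c,uv,d.ravel())-o)@ax)[m.ravel()]; 
    vr=ax[:,1]
    print("t",round(s["clock"],2),"PLATE",round(plate*1e3,1),"len",round((np.percentile(y,98)-np.percentile(y,2))*1e3),"n",n,"spec",(spec*1e3).round(1),"z",round(np.median(P[:,2])*1e3,1),"tilt",round(np.arctan2(ax[2,1],ax[1,1])*1e3,1),"pitch",round(np.arcsin(ax[2,0])*1e3,1),"pos",x.round(4),"F",np.round(s["contact_force"],1),"yaw",round(float(np.degrees(np.arctan2(ax[1,1],ax[0,1]))),2))
    B={}
    vv,uu=np.nonzero(g.max(2)<45); qq=inplane(c,np.c_[uu,vv],o,ax,.018)
    for sx in(-1,1):
        kk=np.hypot(*(qq[:,:2]-[.034*sx,.143]).T)<.014
        if kk.sum()>5: B[sx]=(qq[kk,:2].mean(0)*1e3).round(1).tolist()
    print("buf",B)
    if save: cv2.imwrite(save,p[:,:,::-1])
    return p
E
python3 -c "
from h import *
meas()"
```

```text
t 5.0 PLATE 14.4 len 237 n 321 spec [-0.7 35.3] z 22.4 tilt 28.6 pitch 2.0 pos [ 0.5085 -0.2112  0.1347] F [ 0.2 -0.  -4.9] yaw 88.29
buf {-1: [-34.8, 140.1], 1: [32.5, 143.1]}
```

```bash
sed -i 's/m=blob((reg&(abs(Z-.022)<.016)).reshape(420,560))/m=blob(cv2.morphologyEx((reg\&(abs(Z-.022)<.010)).reshape(420,560).astype(np.uint8),cv2.MORPH_OPEN,np.ones((7,7),np.uint8)))/; s/(abs(Q\[:,1\]-plate)<.02)/(abs(Q[:,1]-plate)<.03)/' h.py
python3 -c "
from h import *
meas()"
```

```text
t 5.05 PLATE 36.9 len 71 n 191 spec [-1.4 38.3] z 23.7 tilt 29.5 pitch 0.5 pos [ 0.508  -0.2108  0.1341] F [-0.4  0.4 -5.3] yaw 88.29
buf {-1: [-35.5, 142.3], 1: [33.4, 141.9]}
```

Emit:
{"name": "servo_tool", "arguments": {
  "moves": [
    {"dp": [0,0,0],"delta_rot": [0.25,0,0],"fingers": 0}
  ]
}}

```text
clock: 5.15
position: [0.5076, -0.2111, 0.1335]
ee_rot: [-0.0, 0.015, 1.0, 0.002]
contact_force: [-0.3, 0.2, -5.1]
width: 0.0152
gripper_force: 58.8
```

```bash
python3 -c "
from h import *
meas()"
```

```text
t 5.2 PLATE 27.6 len 72 n 188 spec [-1.5 26.8] z 23.2 tilt 3.6 pitch -1.0 pos [ 0.5075 -0.2103  0.1334] F [-0.8  0.2 -4.9] yaw 88.28
buf {-1: [-36.2, 142.5], 1: [31.6, 141.4]}
```

Emit:
{"name": "servo_tool", "arguments": {
  "moves": [
    {"dp": [0,0,0],"delta_rot": [0.1,0,0],"fingers": 0},
    {"dp": [0,0,0],"delta_rot": [0,0,0],"fingers": 0}
  ]
}}

```text
clock: 5.4
position: [0.5078, -0.2103, 0.1336]
ee_rot: [-0.0, 0.015, 1.0, -0.002]
contact_force: [0.3, 0.3, -5.3]
width: 0.0153
gripper_force: 58.9
```

```bash
python3 -c "
from h import *
meas()"
```

```text
t 5.45 PLATE 4.4 len 73 n 197 spec [-2.4  5. ] z 23.1 tilt -4.7 pitch -0.5 pos [ 0.5079 -0.2104  0.1336] F [ 0.2  0.2 -5.1] yaw 88.32
buf {-1: [-36.4, 143.2], 1: [32.1, 143.0]}
```

Emit:
{"name": "servo_tool", "arguments": {
  "moves": [
    {"dp": [0,0,0],"delta_rot": [0.35,0,0],"fingers": 0},
    {"dp": [0,0,0],"delta_rot": [0,0,0],"fingers": 0},
    {"dp": [0,0,0],"delta_rot": [-0.35,0,0],"fingers": 0}
  ]
}}

```text
clock: 5.75
position: [0.5078, -0.2098, 0.1338]
ee_rot: [-0.0, 0.014, 1.0, -0.002]
contact_force: [-0.0, -0.4, -5.1]
width: 0.0148
gripper_force: 58.9
```

```bash
python3 -c "
from h import *
meas()"
```

```text
t 5.8 PLATE -8.3 len 71 n 189 spec [-2.  -6.3] z 23.5 tilt -2.4 pitch 0.1 pos [ 0.5081 -0.2109  0.1338] F [ 0.4 -0.5 -4.5] yaw 88.33
buf {-1: [-36.8, 144.0], 1: [32.2, 143.7]}
```

Emit:
{"name": "servo_tool", "arguments": {
  "moves": [
    {"dp": [0,0,0],"delta_rot": [0,0,0],"fingers": 0},
    {"dp": [0,0,0],"delta_rot": [0,0,0],"fingers": 0}
  ]
}}

```text
clock: 6.0
position: [0.5079, -0.211, 0.1338]
ee_rot: [-0.0, 0.015, 1.0, -0.003]
contact_force: [-0.1, 0.2, -5.3]
width: 0.0152
gripper_force: 58.9
```

```bash
python3 -c "
from h import *
meas()"
```

```text
t 6.05 PLATE -2.9 len 71 n 196 spec [-1.8 -1.5] z 23.5 tilt -5.1 pitch -0.1 pos [ 0.5079 -0.2109  0.1338] F [ 0.5  0.1 -5.1] yaw 88.28
buf {-1: [-36.6, 143.9], 1: [32.5, 143.6]}
```

Emit:
{"name": "servo_tool", "arguments": {
  "moves": [
    {"dp": [0,0,0],"delta_rot": [-0.28,0,0],"fingers": 0},
    {"dp": [0,0,0],"delta_rot": [0.23,0,0],"fingers": 0},
    {"dp": [0,0,0],"delta_rot": [0,0,0],"fingers": 0}
  ]
}}

```text
clock: 6.35
position: [0.5078, -0.2105, 0.1338]
ee_rot: [-0.0, 0.015, 1.0, -0.001]
contact_force: [-0.7, 0.3, -4.6]
width: 0.0156
gripper_force: 59.0
```

```bash
python3 -c "
from h import *
meas()"
```

```text
t 6.4 PLATE 1.1 len 71 n 190 spec [-1.5  1. ] z 23.2 tilt -0.6 pitch -0.2 pos [ 0.5078 -0.2104  0.1339] F [-0.2 -0.4 -6. ] yaw 88.33
buf {-1: [-36.5, 143.8], 1: [31.5, 143.2]}
```

Emit:
{"name": "servo_tool", "arguments": {
  "moves": [
    {"dp": [0,0,0],"delta_rot": [0,0,0],"fingers": 0},
    {"dp": [0,0,0],"delta_rot": [0,0,0],"fingers": 0}
  ]
}}

```text
clock: 6.6
position: [0.508, -0.2107, 0.1339]
ee_rot: [0.0, 0.015, 1.0, -0.0]
contact_force: [-0.6, -0.3, -5.2]
width: 0.0159
gripper_force: 59.0
```

```bash
python3 -c "
from h import *
meas()"
```

```text
t 6.65 PLATE 1.7 len 71 n 189 spec [-1.7  1.8] z 23.1 tilt -0.1 pitch 0.1 pos [ 0.508  -0.2107  0.1339] F [-0.2 -0.9 -4.7] yaw 88.31
buf {-1: [-36.8, 144.2], 1: [31.5, 144.0]}
```

Emit:
{"name": "servo_tool", "arguments": {
  "moves": [
    {"dp": [0,0,0],"delta_rot": [0,0,0],"fingers": 0},
    {"dp": [0,0,0],"delta_rot": [0,0,0],"fingers": 0},
    {"dp": [0,0,0],"delta_rot": [0,0,0],"fingers": 0},
    {"dp": [0,0,0],"delta_rot": [0,0,0],"fingers": 0},
    {"dp": [0,0,0],"delta_rot": [0,0,0],"fingers": 0}
  ]
}}

```text
clock: 7.15
position: [0.5079, -0.2109, 0.1339]
ee_rot: [0.0, 0.015, 1.0, 0.0]
contact_force: [-0.6, 1.0, -4.6]
width: 0.0152
gripper_force: 59.0
```

```bash
python3 -c "
from h import *
meas()"
```

```text
t 7.2 PLATE 2.0 len 71 n 190 spec [-1.5  2. ] z 23.2 tilt 0.1 pitch 0.0 pos [ 0.508  -0.2109  0.1339] F [-0.2  0.1 -5.3] yaw 88.29
buf {-1: [-36.8, 143.3], 1: [31.6, 143.3]}
```

Emit:
{"name": "servo_tool", "arguments": {
  "moves": [
    {"dp": [0,0,0],"delta_rot": [0,0,0],"fingers": 0},
    {"dp": [0,0,0],"delta_rot": [0,0,0],"fingers": 0},
    {"dp": [0,0,0],"delta_rot": [0,0,0],"fingers": 0},
    {"dp": [0,0,0],"delta_rot": [0,0,0],"fingers": 0},
    {"dp": [0,0,0],"delta_rot": [0,0,0],"fingers": 0}
  ]
}}

```text
clock: 7.7
position: [0.508, -0.2108, 0.1339]
ee_rot: [0.0, 0.015, 1.0, 0.0]
contact_force: [-0.5, 0.2, -6.3]
width: 0.0155
gripper_force: 59.0
```

```bash
python3 -c "
from h import *
meas()"
```

```text
t 7.75 PLATE -9.2 len 46 n 63 spec [-1.5  2.1] z 24.1 tilt 0.1 pitch 0.0 pos [ 0.508  -0.2108  0.1339] F [-0.   0.6 -5.9] yaw 88.29
buf {-1: [-36.8, 143.3], 1: [31.6, 144.2]}
```

The carriage is at rest about 1–2 mm from the middle, held by dry friction. I'll hold it there for the required time.

Emit:
{"name": "servo_tool", "arguments": {
  "moves": [
    {"dp": [0,0,0],"delta_rot": [0,0,0],"fingers": 0},
    {"dp": [0,0,0],"delta_rot": [0,0,0],"fingers": 0},
    {"dp": [0,0,0],"delta_rot": [0,0,0],"fingers": 0},
    {"dp": [0,0,0],"delta_rot": [0,0,0],"fingers": 0},
    {"dp": [0,0,0],"delta_rot": [0,0,0],"fingers": 0}
  ]
}}

```text
clock: 8.25
position: [0.5079, -0.2108, 0.1339]
ee_rot: [0.0, 0.015, 1.0, 0.0]
contact_force: [-0.3, -0.6, -5.8]
width: 0.0155
gripper_force: 59.0
```

Emit:
{"name": "servo_tool", "arguments": {
  "moves": [
    {"dp": [0,0,0],"delta_rot": [0,0,0],"fingers": 0},
    {"dp": [0,0,0],"delta_rot": [0,0,0],"fingers": 0},
    {"dp": [0,0,0],"delta_rot": [0,0,0],"fingers": 0},
    {"dp": [0,0,0],"delta_rot": [0,0,0],"fingers": 0},
    {"dp": [0,0,0],"delta_rot": [0,0,0],"fingers": 0}
  ]
}}

```text
clock: 8.75
position: [0.5079, -0.2108, 0.1339]
ee_rot: [0.0, 0.015, 1.0, 0.0]
contact_force: [-0.2, 0.0, -5.3]
width: 0.0152
gripper_force: 59.0
```

```bash
python3 -c "
from h import *
meas()"
```

```text
t 8.8 PLATE 2.0 len 71 n 190 spec [-1.7  2. ] z 23.3 tilt 0.1 pitch 0.1 pos [ 0.508  -0.2108  0.1339] F [ 0.4 -0.2 -4.8] yaw 88.29
buf {-1: [-36.3, 142.0], 1: [31.5, 143.3]}
```

Emit:
{"name": "servo_tool", "arguments": {
  "moves": [
    {"dp": [0,0,0],"delta_rot": [0,0,0],"fingers": 0},
    {"dp": [0,0,0],"delta_rot": [0,0,0],"fingers": 0},
    {"dp": [0,0,0],"delta_rot": [0,0,0],"fingers": 0},
    {"dp": [0,0,0],"delta_rot": [0,0,0],"fingers": 0},
    {"dp": [0,0,0],"delta_rot": [0,0,0],"fingers": 0}
  ]
}}

```text
clock: 9.3
position: [0.508, -0.2109, 0.1339]
ee_rot: [0.0, 0.015, 1.0, 0.0]
contact_force: [0.3, 0.4, -5.0]
width: 0.0152
gripper_force: 59.0
```

Emit:
{"name": "servo_tool", "arguments": {
  "moves": [
    {"dp": [0,0,0],"delta_rot": [0,0,0],"fingers": 0},
    {"dp": [0,0,0],"delta_rot": [0,0,0],"fingers": 0},
    {"dp": [0,0,0],"delta_rot": [0,0,0],"fingers": 0},
    {"dp": [0,0,0],"delta_rot": [0,0,0],"fingers": 0},
    {"dp": [0,0,0],"delta_rot": [0,0,0],"fingers": 0}
  ]
}}

```text
clock: 9.8
position: [0.508, -0.2108, 0.1339]
ee_rot: [0.0, 0.015, 1.0, 0.0]
contact_force: [-0.7, -0.8, -4.8]
width: 0.0153
gripper_force: 59.0
```

Emit:
{"name": "servo_tool", "arguments": {
  "moves": [
    {"dp": [0,0,0],"delta_rot": [0,0,0],"fingers": 0},
    {"dp": [0,0,0],"delta_rot": [0,0,0],"fingers": 0},
    {"dp": [0,0,0],"delta_rot": [0,0,0],"fingers": 0},
    {"dp": [0,0,0],"delta_rot": [0,0,0],"fingers": 0},
    {"dp": [0,0,0],"delta_rot": [0,0,0],"fingers": 0}
  ]
}}

```text
clock: 10.3
position: [0.5079, -0.2108, 0.1339]
ee_rot: [-0.0, 0.015, 1.0, 0.0]
contact_force: [-0.1, 0.6, -5.4]
width: 0.0154
gripper_force: 59.0
```

Emit:
{"name": "servo_tool", "arguments": {
  "moves": [
    {"dp": [0,0,0],"delta_rot": [0,0,0],"fingers": 0},
    {"dp": [0,0,0],"delta_rot": [0,0,0],"fingers": 0},
    {"dp": [0,0,0],"delta_rot": [0,0,0],"fingers": 0},
    {"dp": [0,0,0],"delta_rot": [0,0,0],"fingers": 0},
    {"dp": [0,0,0],"delta_rot": [0,0,0],"fingers": 0}
  ]
}}

```text
clock: 10.8
position: [0.508, -0.2108, 0.1339]
ee_rot: [0.0, 0.015, 1.0, 0.0]
contact_force: [0.5, 0.2, -5.3]
width: 0.015
gripper_force: 59.0
```

```bash
python3 -c "
from h import *
meas()
a=np.radians(5.0)
b=np.array([.5832,.2214,.06]); g=b+[-.09*np.cos(a),-.09*np.sin(a),.0]
todo([g[0],g[1],.1339],95.0)"
```

```text
t 10.85 PLATE 1.1 len 71 n 179 spec [-1.7  2.2] z 23.2 tilt 0.1 pitch 0.0 pos [ 0.508  -0.2108  0.1339] F [ 1.1  1.  -6.3] yaw 88.29
buf {-1: [-36.8, 143.3], 1: [31.6, 144.2]}
t 10.85 pos [ 0.508  -0.2108  0.1339] dp [0.135 2.119 0.   ] rot [ 1.00e-03  0.00e+00 -1.17e+00] F [ 1.1  1.  -6.3] w 0.0154 59.0
```

Emit:
{"name": "servo_tool", "arguments": {
  "moves": [
    {"dp": [0,0,-0.02],"delta_rot": [0,0,0],"fingers": 0},
    {"dp": [0,0,-0.06],"delta_rot": [0,0,0],"fingers": 0},
    {"dp": [0,0,-0.08],"delta_rot": [0,0,0],"fingers": 0},
    {"dp": [0,0,-0.07],"delta_rot": [0,0,0],"fingers": 0},
    {"dp": [0,0,-0.03],"delta_rot": [0,0,0],"fingers": 0}
  ]
}}

```text
clock: 11.35
position: [0.5089, -0.2113, 0.1883]
ee_rot: [0.002, 0.015, 1.0, -0.001]
contact_force: [1.2, -0.1, -5.6]
width: 0.0152
gripper_force: 59.0
```

Emit:
{"name": "servo_tool", "arguments": {
  "moves": [
    {"dp": [0,0,0],"delta_rot": [0,0,0],"fingers": 0},
    {"dp": [0,0.003,0],"delta_rot": [0.06,0,0],"fingers": 0},
    {"dp": [0,0.007,0],"delta_rot": [0.04,0,0],"fingers": 0},
    {"dp": [0.001,0.012,0],"delta_rot": [0,0,-0.01],"fingers": 0},
    {"dp": [0.001,0.017,0],"delta_rot": [0,0,-0.01],"fingers": 0}
  ]
}}

```text
clock: 11.85
position: [0.5076, -0.2027, 0.1852]
ee_rot: [-0.001, 0.014, 1.0, -0.005]
contact_force: [-0.2, 0.0, -5.6]
width: 0.015
gripper_force: 59.0
```

```bash
python3 -c "
from h import *
meas()"
```

```text
t 11.9 PLATE -8.4 len 68 n 168 spec [-1.9 -2.1] z 23.5 tilt -8.7 pitch -1.1 pos [ 0.5074 -0.202   0.1853] F [ 0.2  1.2 -4.6] yaw 88.42
buf {-1: [-35.6, 141.1], 1: [32.9, 141.2]}
```

Emit:
{"name": "servo_tool", "arguments": {
  "moves": [
    {"dp": [0.001,0.022,0],"delta_rot": [0,0,-0.02],"fingers": 0},
    {"dp": [0.002,0.027,0],"delta_rot": [0,0,-0.02],"fingers": 0},
    {"dp": [0.002,0.032,0],"delta_rot": [0,0,-0.03],"fingers": 0},
    {"dp": [0.003,0.037,0],"delta_rot": [0,0,-0.03],"fingers": 0},
    {"dp": [0.003,0.042,0],"delta_rot": [-0.04,0,-0.03],"fingers": 0}
  ]
}}

```text
clock: 12.4
position: [0.5062, -0.1702, 0.1855]
ee_rot: [-0.0, 0.007, 1.0, -0.003]
contact_force: [-0.0, 0.7, -4.5]
width: 0.0153
gripper_force: 59.0
```

```bash
sed -i 's/p,d,c=grab(.side.); x,R,s=tool()/x,R,s=tool(); p,d,c=grab("side")/' h.py; python3 -c "
from h import *
meas()"
```

```text
t 12.4 PLATE -4.0 len 70 n 205 spec [-1.7 -3.8] z 23.8 tilt -5.6 pitch -0.1 pos [ 0.5062 -0.1702  0.1855] F [-0.   0.7 -4.5] yaw 89.17
buf {-1: [-35.7, 142.7], 1: [32.5, 141.9]}
```

Emit:
{"name": "servo_tool", "arguments": {
  "moves": [
    {"dp": [0.003,0.045,0],"delta_rot": [0,0,-0.03],"fingers": 0},
    {"dp": [0.003,0.045,0],"delta_rot": [0,0,-0.03],"fingers": 0},
    {"dp": [0.003,0.045,0],"delta_rot": [0,0,-0.03],"fingers": 0},
    {"dp": [0.003,0.045,0],"delta_rot": [-0.03,0,-0.03],"fingers": 0},
    {"dp": [0.003,0.045,0],"delta_rot": [0,0,-0.03],"fingers": 0}
  ]
}}

```text
clock: 12.95
position: [0.5037, -0.1251, 0.1853]
ee_rot: [-0.0, -0.0, 1.0, -0.001]
contact_force: [-0.2, -0.3, -5.2]
width: 0.0151
gripper_force: 59.0
```

```bash
echo 'TG=([.4935,.2136,.184],95.0)' >> h.py; python3 -c "
from h import *
todo(*TG);meas()"
```

```text
t 12.95 pos [ 0.5037 -0.1251  0.1853] dp [0.05  1.694 0.002] rot [-0.028 -0.002 -0.867] F [-0.2 -0.3 -5.2] w 0.0151 59.0
t 12.95 PLATE 2.5 len 70 n 212 spec [-1.9  2.7] z 23.5 tilt -2.8 pitch -0.1 pos [ 0.5037 -0.1251  0.1853] F [-0.2 -0.3 -5.2] yaw 90.03
buf {-1: [-35.6, 142.3], 1: [31.7, 142.6]}
```

Emit:
{"name": "servo_tool", "arguments": {
  "moves": [
    {"dp": [0.001,0.045,0],"delta_rot": [-0.1,0,-0.025],"fingers": 0},
    {"dp": [0.001,0.045,0],"delta_rot": [0,0,-0.025],"fingers": 0},
    {"dp": [0.001,0.045,0],"delta_rot": [0.07,0,-0.025],"fingers": 0},
    {"dp": [0.001,0.045,0],"delta_rot": [0,0,-0.025],"fingers": 0},
    {"dp": [0.001,0.045,0],"delta_rot": [0,0,-0.025],"fingers": 0}
  ]
}}

```text
clock: 13.5
position: [0.5024, -0.0801, 0.1853]
ee_rot: [-0.0, -0.007, 1.0, 0.0]
contact_force: [-0.3, -0.3, -5.5]
width: 0.0149
gripper_force: 59.0
```

```bash
python3 -c "
from h import *
todo(*TG);meas()"
```

```text
t 13.5 pos [ 0.5024 -0.0801  0.1853] dp [0.025 1.469 0.007] rot [ 0.001 -0.002 -0.742] F [-0.3 -0.3 -5.5] w 0.0149 59.0
t 13.5 PLATE 8.3 len 71 n 234 spec [-2.   8.1] z 23.4 tilt 0.1 pitch -0.2 pos [ 0.5024 -0.0801  0.1853] F [-0.3 -0.3 -5.5] yaw 90.75
buf {-1: [-36.2, 141.7], 1: [36.7, 143.4]}
```

Emit:
{"name": "servo_tool", "arguments": {
  "moves": [
    {"dp": [0.001,0.045,0],"delta_rot": [-0.08,0,-0.025],"fingers": 0},
    {"dp": [0.001,0.045,0],"delta_rot": [0,0,-0.025],"fingers": 0},
    {"dp": [0.001,0.045,0],"delta_rot": [0,0,-0.025],"fingers": 0},
    {"dp": [0.001,0.045,0],"delta_rot": [0.08,0,-0.025],"fingers": 0},
    {"dp": [0.001,0.045,0],"delta_rot": [0,0,-0.025],"fingers": 0}
  ]
}}

```text
clock: 14.05
position: [0.5006, -0.0351, 0.1856]
ee_rot: [-0.0, -0.013, 1.0, -0.0]
contact_force: [0.4, 0.0, -6.0]
width: 0.0152
gripper_force: 59.0
```

```bash
python3 -c "
from h import *
todo(*TG);meas()"
```

```text
t 14.05 pos [ 0.5006 -0.0351  0.1856] dp [0.004 1.244 0.008] rot [-0.001 -0.001 -0.617] F [ 0.4  0.  -6. ] w 0.0152 59.0
t 14.05 PLATE 2.4 len 70 n 249 spec [-2.2  4.5] z 23.6 tilt -0.1 pitch -0.1 pos [ 0.5006 -0.0351  0.1856] F [ 0.4  0.  -6. ] yaw 91.46
buf {-1: [-35.8, 141.8], 1: [32.0, 143.1]}
```

Emit:
{"name": "servo_tool", "arguments": {
  "moves": [
    {"dp": [0,0.045,0],"delta_rot": [0,0,-0.025],"fingers": 0},
    {"dp": [0,0.045,0],"delta_rot": [0,0,-0.025],"fingers": 0},
    {"dp": [0,0.045,0],"delta_rot": [0.06,0,-0.025],"fingers": 0},
    {"dp": [0,0.045,0],"delta_rot": [-0.06,0,-0.025],"fingers": 0},
    {"dp": [0,0.045,0],"delta_rot": [0,0,-0.025],"fingers": 0}
  ]
}}

```text
clock: 14.6
position: [0.4993, 0.0098, 0.1855]
ee_rot: [-0.0, -0.019, 1.0, 0.0]
contact_force: [-0.8, 1.0, -4.5]
width: 0.0148
gripper_force: 59.0
```

```bash
python3 -c "
from h import *
todo(*TG);meas()"
```

```text
t 14.6 pos [0.4993 0.0098 0.1855] dp [-0.01   1.02   0.008] rot [ 0.004 -0.001 -0.494] F [-0.8  1.  -4.5] w 0.0148 59.0
t 14.6 PLATE 2.5 len 68 n 253 spec [-2.3 -0.8] z 23.5 tilt 0.4 pitch -0.1 pos [0.4993 0.0098 0.1855] F [-0.8  1.  -4.5] yaw 92.17
buf {-1: [-36.5, 142.8], 1: [31.4, 144.0]}
```

Emit:
{"name": "servo_tool", "arguments": {
  "moves": [
    {"dp": [0,0.045,0],"delta_rot": [0,0,-0.025],"fingers": 0},
    {"dp": [0,0.045,0],"delta_rot": [0.03,0,-0.025],"fingers": 0},
    {"dp": [0,0.045,0],"delta_rot": [0,0,-0.025],"fingers": 0},
    {"dp": [0,0.045,0],"delta_rot": [-0.03,0,-0.025],"fingers": 0},
    {"dp": [0,0.045,0],"delta_rot": [0,0,-0.025],"fingers": 0}
  ]
}}

```text
clock: 15.15
position: [0.4973, 0.0547, 0.1855]
ee_rot: [-0.0, -0.025, 1.0, 0.0]
contact_force: [-0.3, -0.6, -4.7]
width: 0.0154
gripper_force: 59.0
```

```bash
python3 -c "
from h import *
todo(*TG);meas('pics/side3.png')"
```

```text
t 15.15 pos [0.4973 0.0547 0.1855] dp [-0.021  0.794  0.008] rot [ 0.003 -0.001 -0.369] F [-0.3 -0.6 -4.7] w 0.0154 59.0
t 15.15 PLATE -3.1 len 70 n 307 spec [-2.3 -2. ] z 23.5 tilt 0.3 pitch -0.1 pos [0.4973 0.0547 0.1855] F [-0.3 -0.6 -4.7] yaw 92.89
buf {-1: [-36.1, 142.5], 1: [31.6, 143.0]}
```

View pics/side3.png

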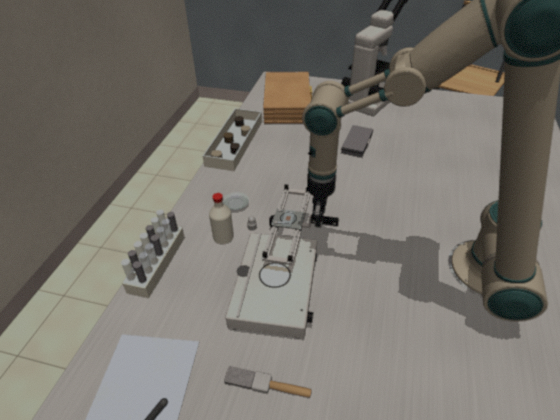

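The view shows the stage level near the middle of the frame, clear of the bottle and objective. The carriage is at (292,218) near the middle, and the near buffers are coming over the base at (266,257) and (291,260).

Emit:
{"name": "servo_tool", "arguments": {
  "moves": [
    {"dp": [-0.001,0.045,0],"delta_rot": [0,0,-0.02],"fingers": 0},
    {"dp": [-0.001,0.045,0],"delta_rot": [0,0,-0.02],"fingers": 0},
    {"dp": [-0.001,0.045,0],"delta_rot": [0,0,-0.02],"fingers": 0},
    {"dp": [-0.001,0.045,0],"delta_rot": [0,0,-0.02],"fingers": 0},
    {"dp": [-0.001,0.045,0],"delta_rot": [0,0,-0.02],"fingers": 0}
  ]
}}

```text
clock: 15.7
position: [0.4959, 0.0997, 0.1855]
ee_rot: [-0.0, -0.03, 1.0, 0.0]
contact_force: [0.3, 0.4, -5.2]
width: 0.0152
gripper_force: 59.0
```

Emit:
{"name": "servo_tool", "arguments": {
  "moves": [
    {"dp": [-0.001,0.045,0],"delta_rot": [0,0,-0.02],"fingers": 0},
    {"dp": [-0.001,0.045,0],"delta_rot": [0,0,-0.02],"fingers": 0},
    {"dp": [-0.001,0.045,0],"delta_rot": [0,0,-0.02],"fingers": 0},
    {"dp": [-0.001,0.045,0],"delta_rot": [0,0,-0.02],"fingers": 0},
    {"dp": [-0.001,0.045,0],"delta_rot": [0,0,-0.02],"fingers": 0}
  ]
}}

```text
clock: 16.2
position: [0.494, 0.1447, 0.1855]
ee_rot: [-0.0, -0.035, 0.999, 0.0]
contact_force: [-0.9, -1.7, -5.1]
width: 0.0152
gripper_force: 59.0
```

```bash
python3 -c "
from h import *
todo(*TG);meas()"
```

```text
t 16.2 pos [0.494  0.1447 0.1855] dp [-0.022  0.344  0.007] rot [ 0.001 -0.001 -0.169] F [-0.9 -1.7 -5.1] w 0.0152 59.0
t 16.2 PLATE -4.7 len 69 n 341 spec [-2.4 -2.2] z 23.4 tilt 0.1 pitch -0.1 pos [0.494  0.1447 0.1855] F [-0.9 -1.7 -5.1] yaw 94.03
buf {-1: [-36.6, 143.2], 1: [31.5, 143.6]}
```

Emit:
{"name": "servo_tool", "arguments": {
  "moves": [
    {"dp": [-0.001,0.045,0],"delta_rot": [0,0,-0.015],"fingers": 0},
    {"dp": [-0.001,0.045,0],"delta_rot": [0,0,-0.015],"fingers": 0},
    {"dp": [-0.001,0.045,0],"delta_rot": [0,0,-0.015],"fingers": 0},
    {"dp": [-0.002,0.042,0],"delta_rot": [-0.05,0,-0.015],"fingers": 0},
    {"dp": [-0.002,0.037,0],"delta_rot": [-0.04,0,-0.015],"fingers": 0}
  ]
}}

```text
clock: 16.75
position: [0.4923, 0.1875, 0.1855]
ee_rot: [-0.0, -0.039, 0.999, 0.005]
contact_force: [-0.2, -1.0, -4.9]
width: 0.0152
gripper_force: 59.0
```

Emit:
{"name": "servo_tool", "arguments": {
  "moves": [
    {"dp": [-0.002,0.032,0],"delta_rot": [0,0,-0.015],"fingers": 0},
    {"dp": [-0.002,0.027,0],"delta_rot": [0,0,-0.015],"fingers": 0},
    {"dp": [-0.002,0.022,0],"delta_rot": [0,0,-0.015],"fingers": 0},
    {"dp": [-0.002,0.017,0],"delta_rot": [0,0,-0.015],"fingers": 0},
    {"dp": [-0.002,0.012,0],"delta_rot": [0,0,-0.01],"fingers": 0}
  ]
}}

```text
clock: 17.25
position: [0.4926, 0.209, 0.1857]
ee_rot: [-0.0, -0.042, 0.999, 0.004]
contact_force: [0.1, -0.3, -4.4]
width: 0.0152
gripper_force: 59.0
```

Emit:
{"name": "servo_tool", "arguments": {
  "moves": [
    {"dp": [-0.002,0.007,0],"delta_rot": [0.04,0,-0.01],"fingers": 0},
    {"dp": [-0.001,0.003,0],"delta_rot": [0.05,0,-0.01],"fingers": 0}
  ]
}}

```text
clock: 17.45
position: [0.4931, 0.2108, 0.1857]
ee_rot: [0.0, -0.043, 0.999, -0.0]
contact_force: [-0.3, -0.1, -5.8]
width: 0.0153
gripper_force: 59.0
```

```bash
python3 -c "
from h import *
todo(*TG);meas()"
```

```text
t 17.45 pos [0.4931 0.2108 0.1857] dp [-0.003  0.014  0.009] rot [-0.003 -0.    -0.006] F [-0.3 -0.1 -5.8] w 0.0153 59.0
t 17.45 PLATE 9.8 len 67 n 395 spec [-2.4  8. ] z 23.2 tilt -0.3 pitch -0.0 pos [0.4931 0.2108 0.1857] F [-0.3 -0.1 -5.8] yaw 94.97
buf {-1: [-36.1, 142.7], 1: [31.4, 143.1]}
```

Emit:
{"name": "servo_tool", "arguments": {
  "moves": [
    {"dp": [0,0,0],"delta_rot": [-0.1,0,0],"fingers": 0},
    {"dp": [0,0,0],"delta_rot": [0,0,0],"fingers": 0},
    {"dp": [0,0,0],"delta_rot": [0,0,0],"fingers": 0},
    {"dp": [0,0,0],"delta_rot": [0.1,0,0],"fingers": 0}
  ]
}}

```text
clock: 17.9
position: [0.493, 0.2105, 0.1858]
ee_rot: [-0.0, -0.043, 0.999, -0.0]
contact_force: [0.6, -0.7, -5.0]
width: 0.0153
gripper_force: 59.0
```

```bash
python3 -c "
from h import *
meas()"
```

```text
t 17.9 PLATE 9.0 len 70 n 407 spec [-2.4  8.8] z 23.5 tilt -0.4 pitch -0.0 pos [0.493  0.2105 0.1858] F [ 0.6 -0.7 -5. ] yaw 94.93
buf {-1: [-36.2, 143.1], 1: [31.5, 143.2]}
```

Emit:
{"name": "servo_tool", "arguments": {
  "moves": [
    {"dp": [0,0,0],"delta_rot": [0,0,0],"fingers": 0}
  ]
}}

```text
clock: 18.05
position: [0.493, 0.2109, 0.1857]
ee_rot: [-0.0, -0.043, 0.999, 0.0]
contact_force: [-0.1, -0.9, -5.5]
width: 0.0151
gripper_force: 59.0
```

```bash
python3 -c "
from h import *
meas()"
```

```text
t 18.05 PLATE 5.0 len 71 n 410 spec [-2.3  6. ] z 23.4 tilt 0.0 pitch -0.1 pos [0.493  0.2109 0.1857] F [-0.1 -0.9 -5.5] yaw 94.98
buf {-1: [-36.0, 142.6], 1: [31.4, 143.0]}
```

Emit:
{"name": "servo_tool", "arguments": {
  "moves": [
    {"dp": [0,0,0],"delta_rot": [0,0,0],"fingers": 0},
    {"dp": [0,0,0],"delta_rot": [0,0,0],"fingers": 0}
  ]
}}

```text
clock: 18.3
position: [0.493, 0.2109, 0.1857]
ee_rot: [-0.0, -0.043, 0.999, 0.0]
contact_force: [1.0, -0.2, -4.6]
width: 0.0151
gripper_force: 59.0
```

```bash
python3 -c "
from h import *
meas()"
```

```text
t 18.3 PLATE 6.8 len 68 n 369 spec [-2.3  3.3] z 23.3 tilt 0.1 pitch -0.0 pos [0.493  0.2109 0.1857] F [ 1.  -0.2 -4.6] yaw 94.97
buf {-1: [-36.1, 142.6], 1: [31.5, 142.3]}
```

Emit:
{"name": "servo_tool", "arguments": {
  "moves": [
    {"dp": [0,0,0],"delta_rot": [0,0,0],"fingers": 0},
    {"dp": [0,0,0],"delta_rot": [0,0,0],"fingers": 0},
    {"dp": [0,0,0],"delta_rot": [0,0,0],"fingers": 0}
  ]
}}

```text
clock: 18.65
position: [0.493, 0.2108, 0.1857]
ee_rot: [0.0, -0.043, 0.999, 0.0]
contact_force: [-0.6, -0.3, -5.9]
width: 0.0151
gripper_force: 59.0
```

```bash
python3 -c "
from h import *
meas()"
```

```text
t 18.65 PLATE 1.0 len 69 n 407 spec [-2.4  0.6] z 23.5 tilt 0.1 pitch 0.0 pos [0.493  0.2108 0.1857] F [-0.6 -0.3 -5.9] yaw 94.97
buf {-1: [-36.1, 142.7], 1: [31.6, 142.8]}
```

Emit:
{"name": "servo_tool", "arguments": {
  "moves": [
    {"dp": [0,0,0],"delta_rot": [0,0,0],"fingers": 0},
    {"dp": [0,0,0],"delta_rot": [0,0,0],"fingers": 0}
  ]
}}

```text
clock: 18.9
position: [0.493, 0.2108, 0.1858]
ee_rot: [-0.0, -0.043, 0.999, 0.0]
contact_force: [0.8, -0.4, -5.1]
width: 0.0153
gripper_force: 59.0
```

```bash
python3 -c "
from h import *
meas()"
```

```text
t 18.9 PLATE 1.9 len 70 n 370 spec [-2.4 -1. ] z 23.5 tilt 0.1 pitch -0.0 pos [0.493  0.2108 0.1858] F [ 0.8 -0.4 -5.1] yaw 94.97
buf {-1: [-36.1, 142.7], 1: [31.4, 143.1]}
```

Emit:
{"name": "servo_tool", "arguments": {
  "moves": [
    {"dp": [0,0,0],"delta_rot": [0.05,0,0],"fingers": 0},
    {"dp": [0,0,0],"delta_rot": [-0.05,0,0],"fingers": 0},
    {"dp": [0,0,0],"delta_rot": [0,0,0],"fingers": 0}
  ]
}}

```text
clock: 19.25
position: [0.493, 0.2108, 0.1857]
ee_rot: [-0.0, -0.043, 0.999, 0.0]
contact_force: [-0.2, 0.4, -4.5]
width: 0.0151
gripper_force: 59.0
```

Run:
```python
from h import *
meas()
P=np.load("sideP.npy");c=imaging.calibration("side");g=P.max(2).astype(int)
sub=np.zeros(g.shape,bool); sub[256:294,252:298]=True
base=np.median(g[sub]); s=sub&(g<base-30); s=blob(cv2.dilate(s.astype(np.uint8),np.ones((2,2))))&s
v,u=np.nonzero(s); w=plane(c,np.c_[u,v],.06)[:,:2]*1000
h=cv2.convexHull(w.astype(np.float32)); e=cv2.fitEllipse(h); print("ring side",len(u),e)
# base outline in side view
W=np.load("sideW.npy"); m=np.zeros(g.shape,bool); m[220:345,215:330]=True
mm=blob(m&(abs(cv2.medianBlur(W[...,2].astype(np.float32),3)-.06)<.008)); cn=max(cv2.findContours(mm.astype(np.uint8),0,1)[0],key=len).reshape(-1,2)
q=plane(c,cn,.06)[:,:2]*1000; print("base side",cv2.minAreaRect(q.astype(np.float32)))
a=np.radians(5); R=np.array([[np.cos(a),-np.sin(a)],[np.sin(a),np.cos(a)]]); l=(q-np.array([583.2,221.4]))@R
for nm,k,i in(("near x",(l[:,0]<-85)&(abs(l[:,1])<120),0),("far x",(l[:,0]>85)&(abs(l[:,1])<120),0),("left y",(l[:,1]>130)&(abs(l[:,0])<60),1),("right y",(l[:,1]<-130)&(abs(l[:,0])<60),1)):
    f=np.polyfit(l[k,1-i],l[k,i],1); print(nm,k.sum(),f[1].round(1),"slope deg",np.degrees(f[0]).round(2))
```

```text
t 19.25 PLATE -3.6 len 69 n 397 spec [-2.2 -1.6] z 23.3 tilt 0.3 pitch -0.1 pos [0.493  0.2108 0.1857] F [-0.2  0.4 -4.5] yaw 94.97
buf {-1: [-36.0, 142.7], 1: [31.5, 143.1]}
ring side 188 ((580.7838745117188, 220.61183166503906), (87.24694061279297, 88.03109741210938), 37.19839096069336)
base side ((581.8157958984375, 225.31851196289062), (204.44757080078125, 305.1917419433594), 5.699032783508301)
near x 71 -101.9 slope deg -0.72
far x 68 94.8 slope deg -0.62
left y 49 153.7 slope deg 0.62
right y 40 -144.7 slope deg 0.78
```

```bash
cat >> h.py <<'E'
def edges(P,c,ctr,yaw,z,lines,span=.012):
    "subpixel edge fits: lines = name:(axis, coord, lo, hi) in a frame at ctr/yaw"
    g=cv2.GaussianBlur(cv2.cvtColor(P,cv2.COLOR_RGB2GRAY),(0,0),.8).astype(np.float32); a=np.radians(yaw); R=np.array([[np.cos(a),-np.sin(a)],[np.sin(a),np.cos(a)]])
    off=np.arange(-span,span,.0005)
    for nm,(ax,co,lo,hi) in lines.items():
        t=np.linspace(lo,hi,60); T,O=np.meshgrid(t,off,indexing='ij'); L=np.stack([O+co,T] if ax==0 else [T,O+co],-1)
        X=np.concatenate([L@R.T+ctr,np.full(T.shape+(1,),z)],-1).reshape(-1,3)
        uv=cv2.projectPoints(X,cv2.Rodrigues(np.array(c["R"]))[0],np.array(c["t"]),np.array(c["intrinsics"]),np.array(c["dist"]))[0].reshape(T.shape+(2,)).astype(np.float32)
        pr=cv2.remap(g,uv[...,0],uv[...,1],1); gr=np.abs(np.gradient(cv2.GaussianBlur(pr,(9,1),1.5),axis=1))[:,3:-3]; e=co+off[3:-3][gr.argmax(1)]
        k=gr.max(1)>np.median(gr.max(1))*.5
        for _ in range(4): f=np.polyfit(t[k],e[k],1); r=e-np.polyval(f,t); k=abs(r)<max(.0015,2*np.median(abs(r)))
        print(nm,"coord mm",(f[1]*1e3).round(2),"slope deg",np.degrees(f[0]).round(2),"n",k.sum(),"rms",(r[k].std()*1e3).round(2))
E
python3 - <<'E'
from h import *
L={"far":(0,.1,-.13,.13),"near":(0,-.1,-.13,.05),"left":(1,.15,-.08,.05),"right":(1,-.15,-.08,.05)}
for n,ctr in(("top",[.5832,.2214]),("side",[.5808,.2206])):
    print(n); edges(np.load(n+"P.npy"),imaging.calibration(n),np.array(ctr),5.2,.06,L)
E
```

```text
top
far coord mm 96.34 slope deg -0.18 n 50 rms 0.54
near coord mm -97.77 slope deg -0.08 n 59 rms 0.57
left coord mm 145.9 slope deg 0.52 n 58 rms 0.69
right coord mm -148.28 slope deg 0.58 n 60 rms 0.46
side
far coord mm 95.33 slope deg -0.22 n 50 rms 0.5
near coord mm -97.58 slope deg -0.34 n 56 rms 0.61
left coord mm 152.12 slope deg 0.47 n 60 rms 0.5
right coord mm -150.77 slope deg -7.75 n 55 rms 4.34
```

Emit:
{"name": "servo_tool", "arguments": {
  "moves": [
    {"dp": [-0.001,0.001,0.005],"delta_rot": [0,0,-0.015],"fingers": 0},
    {"dp": [-0.001,0.001,0.01],"delta_rot": [0,0,-0.02],"fingers": 0},
    {"dp": [-0.001,0.001,0.015],"delta_rot": [0,0,-0.02],"fingers": 0},
    {"dp": [0,0.001,0.02],"delta_rot": [0,0,-0.015],"fingers": 0},
    {"dp": [0,0.001,0.02],"delta_rot": [0,0,-0.015],"fingers": 0}
  ]
}}

```text
clock: 19.8
position: [0.4934, 0.2119, 0.1713]
ee_rot: [-0.0, -0.048, 0.999, 0.0]
contact_force: [0.8, 0.4, -4.7]
width: 0.0155
gripper_force: 59.0
```

Emit:
{"name": "servo_tool", "arguments": {
  "moves": [
    {"dp": [0,0.001,0.02],"delta_rot": [0,0,0],"fingers": 0},
    {"dp": [0,0,0.02],"delta_rot": [0,0,0],"fingers": 0},
    {"dp": [0,0,0.015],"delta_rot": [0,0,0],"fingers": 0},
    {"dp": [0,0,0.01],"delta_rot": [0,0,0],"fingers": 0},
    {"dp": [0,0,0.005],"delta_rot": [0,0,0],"fingers": 0}
  ]
}}

```text
clock: 20.3
position: [0.4934, 0.2121, 0.1575]
ee_rot: [-0.0, -0.048, 0.999, 0.0]
contact_force: [0.5, -0.9, -5.1]
width: 0.0153
gripper_force: 59.0
```

```bash
echo 'TG=([.4936,.2121,.1501],95.45)' >> h.py; python3 -c "
from h import *
todo(*TG);meas()"
```

```text
t 20.3 pos [0.4934 0.2121 0.1575] dp [-0.001  0.     0.037] rot [ 0.001 -0.003  0.001] F [ 0.5 -0.9 -5.1] w 0.0153 59.0
t 20.3 PLATE -2.0 len 69 n 377 spec [-2.4 -3.2] z 23.5 tilt 0.1 pitch -0.3 pos [0.4934 0.2121 0.1575] F [ 0.5 -0.9 -5.1] yaw 95.46
buf {-1: [-36.5, 143.4], 1: [30.9, 143.4]}
```

Emit:
{"name": "servo_tool", "arguments": {
  "moves": [
    {"dp": [0,0,0],"delta_rot": [0.09,0,0],"fingers": 0},
    {"dp": [0,0,0],"delta_rot": [0,0,0],"fingers": 0},
    {"dp": [0,0,0],"delta_rot": [-0.09,0,0],"fingers": 0},
    {"dp": [0,0,0],"delta_rot": [0,0,0],"fingers": 0}
  ]
}}

```text
clock: 20.75
position: [0.4935, 0.212, 0.1579]
ee_rot: [0.0, -0.048, 0.999, 0.0]
contact_force: [-0.7, -0.5, -5.3]
width: 0.0152
gripper_force: 59.0
```

```bash
python3 -c "
from h import *
meas()"
```

```text
t 20.75 PLATE 1.8 len 68 n 379 spec [-2.5  0.5] z 23.3 tilt 0.4 pitch 0.2 pos [0.4935 0.212  0.1579] F [-0.7 -0.5 -5.3] yaw 95.45
buf {-1: [-36.3, 142.8], 1: [31.4, 143.7]}
```

Emit:
{"name": "servo_tool", "arguments": {
  "moves": [
    {"dp": [0,0,0],"delta_rot": [0,0,0],"fingers": 0},
    {"dp": [0,0,0],"delta_rot": [0,0,0],"fingers": 0}
  ]
}}

```text
clock: 21.0
position: [0.4935, 0.2121, 0.1578]
ee_rot: [0.0, -0.048, 0.999, 0.0]
contact_force: [0.2, 0.7, -6.1]
width: 0.015
gripper_force: 59.0
```

```bash
python3 -c "
from h import *
meas()"
```

```text
t 21.0 PLATE 1.6 len 69 n 398 spec [-2.4  2.9] z 23.3 tilt 0.1 pitch 0.1 pos [0.4935 0.2121 0.1578] F [ 0.2  0.7 -6.1] yaw 95.45
buf {-1: [-36.8, 142.5], 1: [31.0, 143.3]}
```

Emit:
{"name": "servo_tool", "arguments": {
  "moves": [
    {"dp": [0,0,0],"delta_rot": [-0.09,0,0],"fingers": 0},
    {"dp": [0,0,0],"delta_rot": [0,0,0],"fingers": 0},
    {"dp": [0,0,0],"delta_rot": [0.09,0,0],"fingers": 0},
    {"dp": [0,0,0],"delta_rot": [0,0,0],"fingers": 0}
  ]
}}

```text
clock: 21.45
position: [0.4935, 0.2121, 0.1577]
ee_rot: [0.0, -0.048, 0.999, -0.0]
contact_force: [-0.6, -0.2, -5.4]
width: 0.0156
gripper_force: 59.0
```

```bash
python3 -c "
from h import *
meas()"
```

```text
t 21.45 PLATE 1.5 len 70 n 411 spec [-2.5  1.6] z 23.3 tilt -0.2 pitch 0.0 pos [0.4935 0.2121 0.1577] F [-0.6 -0.2 -5.4] yaw 95.46
buf {-1: [-37.0, 143.2], 1: [30.9, 143.7]}
```

Emit:
{"name": "servo_tool", "arguments": {
  "moves": [
    {"dp": [0,0,0],"delta_rot": [0,0,0],"fingers": 0},
    {"dp": [0,0,0],"delta_rot": [0,0,0],"fingers": 0}
  ]
}}

```text
clock: 21.7
position: [0.4935, 0.2121, 0.1577]
ee_rot: [-0.0, -0.048, 0.999, 0.0]
contact_force: [0.8, -0.0, -5.1]
width: 0.0152
gripper_force: 59.0
```

```bash
python3 -c "
from h import *
meas()"
```

```text
t 21.7 PLATE -3.4 len 68 n 380 spec [-2.4 -0.1] z 23.4 tilt 0.1 pitch -0.1 pos [0.4935 0.2121 0.1577] F [ 0.8 -0.  -5.1] yaw 95.46
buf {-1: [-36.6, 142.7], 1: [30.8, 143.5]}
```

Emit:
{"name": "servo_tool", "arguments": {
  "moves": [
    {"dp": [0,0,0],"delta_rot": [0.07,0,0],"fingers": 0},
    {"dp": [0,0,0],"delta_rot": [-0.07,0,0],"fingers": 0},
    {"dp": [0,0,0],"delta_rot": [0,0,0],"fingers": 0},
    {"dp": [0,0,0],"delta_rot": [0,0,0],"fingers": 0}
  ]
}}

```text
clock: 22.15
position: [0.4935, 0.212, 0.1577]
ee_rot: [-0.0, -0.048, 0.999, 0.0]
contact_force: [-0.0, 0.3, -4.3]
width: 0.0151
gripper_force: 59.0
```

```bash
python3 -c "
from h import *
meas()"
```

```text
t 22.15 PLATE 0.0 len 69 n 385 spec [-2.4 -1.4] z 23.3 tilt 0.1 pitch -0.1 pos [0.4935 0.212  0.1577] F [-0.   0.3 -4.3] yaw 95.45
buf {-1: [-37.1, 142.9], 1: [31.0, 143.3]}
```

Emit:
{"name": "servo_tool", "arguments": {
  "moves": [
    {"dp": [0,0,0],"delta_rot": [0,0,0],"fingers": 0},
    {"dp": [0,0,0],"delta_rot": [0,0,0],"fingers": 0},
    {"dp": [0,0,0],"delta_rot": [0,0,0],"fingers": 0}
  ]
}}

```text
clock: 22.5
position: [0.4935, 0.2121, 0.1577]
ee_rot: [-0.0, -0.048, 0.999, 0.0]
contact_force: [0.0, 0.1, -5.1]
width: 0.0152
gripper_force: 59.0
```

```bash
python3 -c "
from h import *
meas()"
```

```text
t 22.5 PLATE -2.2 len 70 n 402 spec [-2.3 -1.6] z 23.5 tilt 0.1 pitch -0.0 pos [0.4935 0.2121 0.1577] F [ 0.   0.1 -5.1] yaw 95.46
buf {-1: [-36.7, 142.5], 1: [31.2, 143.5]}
```

Emit:
{"name": "servo_tool", "arguments": {
  "moves": [
    {"dp": [0,0,0],"delta_rot": [0,0,0],"fingers": 0},
    {"dp": [0,0,0],"delta_rot": [0,0,0],"fingers": 0},
    {"dp": [0,0,0],"delta_rot": [0,0,0],"fingers": 0},
    {"dp": [0,0,0],"delta_rot": [0,0,0],"fingers": 0},
    {"dp": [0,0,0],"delta_rot": [0,0,0],"fingers": 0}
  ]
}}

```text
clock: 23.05
position: [0.4935, 0.2121, 0.1577]
ee_rot: [-0.0, -0.048, 0.999, 0.0]
contact_force: [-0.5, 0.1, -4.1]
width: 0.0151
gripper_force: 59.0
```

Emit:
{"name": "servo_tool", "arguments": {
  "moves": [
    {"dp": [0,0,0],"delta_rot": [0,0,0],"fingers": 0},
    {"dp": [0,0,0],"delta_rot": [0,0,0],"fingers": 0},
    {"dp": [0,0,0],"delta_rot": [0,0,0],"fingers": 0},
    {"dp": [0,0,0],"delta_rot": [0,0,0],"fingers": 0},
    {"dp": [0,0,0],"delta_rot": [0,0,0],"fingers": 0}
  ]
}}

```text
clock: 23.55
position: [0.4935, 0.2121, 0.1578]
ee_rot: [-0.0, -0.048, 0.999, 0.0]
contact_force: [0.1, 0.7, -4.1]
width: 0.0153
gripper_force: 59.0
```

Emit:
{"name": "servo_tool", "arguments": {
  "moves": [
    {"dp": [0,0,0],"delta_rot": [0,0,0],"fingers": 0},
    {"dp": [0,0,0],"delta_rot": [0,0,0],"fingers": 0},
    {"dp": [0,0,0],"delta_rot": [0,0,0],"fingers": 0},
    {"dp": [0,0,0],"delta_rot": [0,0,0],"fingers": 0},
    {"dp": [0,0,0],"delta_rot": [0,0,0],"fingers": 0}
  ]
}}

```text
clock: 24.05
position: [0.4935, 0.2121, 0.1577]
ee_rot: [-0.0, -0.048, 0.999, 0.0]
contact_force: [-0.1, -0.3, -4.8]
width: 0.0151
gripper_force: 59.0
```

Emit:
{"name": "servo_tool", "arguments": {
  "moves": [
    {"dp": [0,0,0],"delta_rot": [0,0,0],"fingers": 0},
    {"dp": [0,0,0],"delta_rot": [0,0,0],"fingers": 0},
    {"dp": [0,0,0],"delta_rot": [0,0,0],"fingers": 0},
    {"dp": [0,0,0],"delta_rot": [0,0,0],"fingers": 0},
    {"dp": [0,0,0],"delta_rot": [0,0,0],"fingers": 0}
  ]
}}

```text
clock: 24.55
position: [0.4935, 0.2121, 0.1577]
ee_rot: [-0.0, -0.048, 0.999, 0.0]
contact_force: [0.6, -0.2, -5.1]
width: 0.0152
gripper_force: 59.0
```

Emit:
{"name": "servo_tool", "arguments": {
  "moves": [
    {"dp": [0,0,0],"delta_rot": [0,0,0],"fingers": 0},
    {"dp": [0,0,0],"delta_rot": [0,0,0],"fingers": 0},
    {"dp": [0,0,0],"delta_rot": [0,0,0],"fingers": 0},
    {"dp": [0,0,0],"delta_rot": [0,0,0],"fingers": 0},
    {"dp": [0,0,0],"delta_rot": [0,0,0],"fingers": 0}
  ]
}}

```text
clock: 25.05
position: [0.4935, 0.2121, 0.1577]
ee_rot: [-0.0, -0.048, 0.999, 0.0]
contact_force: [-1.3, -0.5, -5.3]
width: 0.0147
gripper_force: 59.0
```

Emit:
{"name": "servo_tool", "arguments": {
  "moves": [
    {"dp": [0,0,0],"delta_rot": [0,0,0],"fingers": 0},
    {"dp": [0,0,0],"delta_rot": [0,0,0],"fingers": 0},
    {"dp": [0,0,0],"delta_rot": [0,0,0],"fingers": 0},
    {"dp": [0,0,0],"delta_rot": [0,0,0],"fingers": 0},
    {"dp": [0,0,0],"delta_rot": [0,0,0],"fingers": 0}
  ]
}}

```text
clock: 25.55
position: [0.4935, 0.2121, 0.1577]
ee_rot: [-0.0, -0.048, 0.999, 0.0]
contact_force: [0.5, 0.0, -4.0]
width: 0.0153
gripper_force: 59.0
```

Emit:
{"name": "servo_tool", "arguments": {
  "moves": [
    {"dp": [0,0,0],"delta_rot": [0,0,0],"fingers": 0},
    {"dp": [0,0,0],"delta_rot": [0,0,0],"fingers": 0},
    {"dp": [0,0,0],"delta_rot": [0,0,0],"fingers": 0},
    {"dp": [0,0,0],"delta_rot": [0,0,0],"fingers": 0},
    {"dp": [0,0,0],"delta_rot": [0,0,0],"fingers": 0}
  ]
}}

```text
clock: 26.05
position: [0.4935, 0.2121, 0.1578]
ee_rot: [-0.0, -0.048, 0.999, 0.0]
contact_force: [0.2, -0.3, -5.3]
width: 0.0151
gripper_force: 59.0
```

```bash
python3 -c "
from h import *
meas()"
```

```text
t 26.05 PLATE -1.7 len 69 n 409 spec [-2.3 -2. ] z 23.3 tilt 0.1 pitch 0.0 pos [0.4935 0.2121 0.1578] F [ 0.2 -0.3 -5.3] yaw 95.45
buf {-1: [-37.1, 142.9], 1: [31.0, 143.3]}
```

Emit:
{"name": "servo_tool", "arguments": {
  "moves": [
    {"dp": [0,0,0.003],"delta_rot": [0,0,0],"fingers": 0},
    {"dp": [0,0,0.006],"delta_rot": [0,0,0],"fingers": 0},
    {"dp": [0,0,0.007],"delta_rot": [0,0,0],"fingers": 0},
    {"dp": [0,0,0.006],"delta_rot": [0,0,0],"fingers": 0},
    {"dp": [0,0,0.005],"delta_rot": [0,0,0],"fingers": 0}
  ]
}}

```text
clock: 26.6
position: [0.4934, 0.212, 0.1521]
ee_rot: [-0.0, -0.048, 0.999, 0.0]
contact_force: [0.1, 1.2, -5.2]
width: 0.015
gripper_force: 59.0
```

```bash
python3 -c "
from h import *
todo(*TG);meas()"
```

```text
t 26.6 pos [0.4934 0.212  0.1521] dp [-0.001  0.     0.01 ] rot [ 0.    -0.003  0.001] F [ 0.1  1.2 -5.2] w 0.015 59.0
t 26.6 PLATE -2.5 len 70 n 406 spec [-2.5 -1.8] z 23.4 tilt 0.0 pitch -0.3 pos [0.4934 0.212  0.1521] F [ 0.1  1.2 -5.2] yaw 95.45
buf {-1: [-37.0, 143.3], 1: [31.2, 143.0]}
```

Run:
```python
from h import *
x,R,s=tool(); p,d,c=grab("top"); cv2.imwrite("pics/top4.png",cv2.convertScaleAbs(p[150:290,120:270,::-1],alpha=1.6).repeat(4,0).repeat(4,1))
ax=R@np.diag([-1,1,-1]); o=x+R@np.array([0,0,ZG])-ax@np.array([-.09,0,.035]); print(o)
vv,uu=np.nonzero(p.max(2)<55); q=inplane(c,np.c_[uu,vv],o,ax,.022)*1e3
for sx in(-1,1):
    for sy in(-1,1):
        k=np.hypot(q[:,0]-34*sx,q[:,1]-143*sy)<14; print(sx,sy,k.sum(),q[k,:2].mean(0).round(1) if k.any() else "")
```

```text
[0.58288508 0.22057073 0.06158259]
-1 -1 22 [ -34.8 -144.7]
-1 1 11 [-33.  135.8]
1 -1 25 [  33.  -146.4]
1 1 22 [ 33.4 142.6]
```

View pics/top4.png

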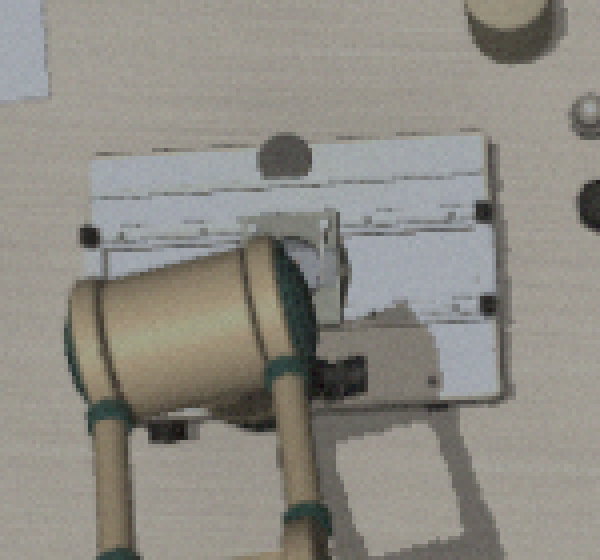

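The top view shows the stage parallel to the base, with far buffers at crop (89,236) and (484,210) against the strip line from (92,200) to (485,175). Allowing for parallax it is centred to about 1 mm, so I'll lay it down.

Emit:
{"name": "servo_tool", "arguments": {
  "moves": [
    {"dp": [0,0,0.003],"delta_rot": [0,0,0],"fingers": 0},
    {"dp": [0,0,0.003],"delta_rot": [0,0,0],"fingers": 0},
    {"dp": [0,0,0.002],"delta_rot": [0,0,0],"fingers": 0},
    {"dp": [0,0,0.002],"delta_rot": [0,0,0],"fingers": 0},
    {"dp": [0,0,0],"delta_rot": [0,0,0],"fingers": 0}
  ]
}}

```text
clock: 27.2
position: [0.4935, 0.2121, 0.1505]
ee_rot: [0.0, -0.048, 0.999, 0.0]
contact_force: [-0.4, -0.4, -2.9]
width: 0.0151
gripper_force: 59.3
```

```bash
python3 -c "
from h import *
todo(*TG);meas()"
```

```text
t 27.2 pos [0.4935 0.2121 0.1505] dp [-0.001  0.     0.002] rot [0.001 0.002 0.001] F [-0.4 -0.4 -2.9] w 0.0151 59.3
t 27.2 PLATE -2.3 len 70 n 409 spec [-2.4 -2.3] z 23.7 tilt 0.1 pitch 0.2 pos [0.4935 0.2121 0.1505] F [-0.4 -0.4 -2.9] yaw 95.46
buf {-1: [-36.6, 142.2], 1: [31.4, 142.7]}
```

Emit:
{"name": "servo_tool", "arguments": {
  "moves": [
    {"dp": [0,0,0.002],"delta_rot": [0,0,0],"fingers": 0},
    {"dp": [0,0,0.001],"delta_rot": [0,0,0],"fingers": 0},
    {"dp": [0,0,0],"delta_rot": [0,0,0],"fingers": 0}
  ]
}}

```text
clock: 27.55
position: [0.4935, 0.2121, 0.1502]
ee_rot: [0.0, -0.048, 0.999, 0.0]
contact_force: [-1.6, -0.7, 1.0]
width: 0.0149
gripper_force: 59.9
```

Emit:
{"name": "servo_tool", "arguments": {
  "moves": [
    {"dp": [0,0,0],"delta_rot": [0,0,0],"fingers": 0},
    {"dp": [0,0,0],"delta_rot": [0,0,0],"fingers": 0}
  ],
  "force": 20
}}

```text
clock: 27.75
position: [0.4935, 0.2121, 0.1502]
ee_rot: [0.0, -0.048, 0.999, 0.0]
contact_force: [-3.0, -0.8, 2.8]
width: 0.0151
gripper_force: 60.0
```

```bash
python3 -c "
from h import *
todo(*TG);meas()"
```

```text
t 27.75 pos [0.4935 0.2121 0.1502] dp [-0.001  0.     0.   ] rot [0.001 0.003 0.001] F [-3.  -0.8  2.8] w 0.0151 60.0
t 27.75 PLATE -2.5 len 70 n 411 spec [-2.3 -2.6] z 23.9 tilt 0.1 pitch 0.3 pos [0.4935 0.2121 0.1502] F [-3.  -0.8  2.8] yaw 95.46
buf {-1: [-36.6, 142.2], 1: [31.5, 142.1]}
```

Emit:
{"name": "servo_tool", "arguments": {
  "moves": [
    {"dp": [0,0,0],"delta_rot": [0,0,0],"fingers": 0.2},
    {"dp": [0,0,0],"delta_rot": [0,0,0],"fingers": 0.24},
    {"dp": [0,0,0],"delta_rot": [0,0,0],"fingers": 0.3},
    {"dp": [0,0,0],"delta_rot": [0,0,0],"fingers": 0.5},
    {"dp": [0,0,0],"delta_rot": [0,0,0],"fingers": 0.8}
  ]
}}

```text
clock: 28.3
position: [0.4937, 0.2121, 0.1497]
ee_rot: [0.0, -0.048, 0.999, 0.0]
contact_force: [-0.1, -0.9, 0.0]
width: 0.0538
gripper_force: 0.0
```

Emit:
{"name": "servo_tool", "arguments": {
  "moves": [
    {"dp": [0,0,0],"delta_rot": [0,0,0],"fingers": 0.8},
    {"dp": [0,0,-0.03],"delta_rot": [0,0,0],"fingers": 0.8},
    {"dp": [0,0,-0.08],"delta_rot": [0,0,0],"fingers": 0.8},
    {"dp": [0,0,-0.15],"delta_rot": [0,0,0],"fingers": 0.8},
    {"dp": [0,0,-0.2],"delta_rot": [0,0,0],"fingers": 0.8}
  ]
}}

```text
clock: 28.8
position: [0.4925, 0.2118, 0.2415]
ee_rot: [-0.002, -0.048, 0.999, -0.0]
contact_force: [0.6, 0.4, 0.1]
width: 0.0682
gripper_force: 0.0
```

Emit:
{"name": "servo_tool", "arguments": {
  "moves": [
    {"dp": [0,0,-0.2],"delta_rot": [0,0,0],"fingers": 0.8},
    {"dp": [0.2,0,-0.1],"delta_rot": [0,0,0],"fingers": 0.8},
    {"dp": [0.2,0,0],"delta_rot": [0,0,0],"fingers": 0.8},
    {"dp": [0.2,0,0],"delta_rot": [0,0,0],"fingers": 0.8},
    {"dp": [0.1,0,0],"delta_rot": [0,0,0],"fingers": 0.8}
  ]
}}

```text
clock: 29.3
position: [0.3506, 0.1981, 0.3022]
ee_rot: [-0.001, -0.048, 0.999, 0.0]
contact_force: [-0.1, 0.4, -0.1]
width: 0.0683
gripper_force: 0.0
```

Emit:
{"name": "servo_tool", "arguments": {
  "moves": [
    {"dp": [0,0,0],"delta_rot": [0,0,0],"fingers": 0.8},
    {"dp": [0,0,0],"delta_rot": [0,0,0],"fingers": 0.8},
    {"dp": [0,0,0],"delta_rot": [0,0,0],"fingers": 0.8}
  ]
}}

```text
clock: 29.6
position: [0.3555, 0.199, 0.3021]
ee_rot: [0.001, -0.047, 0.999, 0.0]
contact_force: [-0.7, 0.2, -0.7]
width: 0.0681
gripper_force: 0.0
```

Run:
```python
from h import *
s=readout.get_state(); print(s["clock"],s["position"],s["contact_force"])
a=np.radians(5.45); ax=np.array([[np.cos(a),-np.sin(a),0],[np.sin(a),np.cos(a),0],[0,0,1]]); o=np.array([.5829,.2206,.06])
for n in("side","top"):
    p,d,c=grab(n)
    if n=="top": cv2.imwrite("pics/top5.png",cv2.convertScaleAbs(p[150:290,120:270,::-1],alpha=1.6).repeat(4,0).repeat(4,1))
    vv,uu=np.nonzero(p.max(2)<(45 if n=="side" else 55)); q=inplane(c,np.c_[uu,vv],o,ax,.018 if n=="side" else .022)*1e3
    for sx in(-1,1):
        for sy in(-1,1):
            k=np.hypot(q[:,0]-34*sx,q[:,1]-143*sy)<14; print(n,sx,sy,k.sum(),q[k,:2].mean(0).round(1) if k.any() else "")
    g=p.astype(int); D=(g[...,0]-g[...,2]-(12 if n=="side" else 8)).clip(0); v,u=np.mgrid[:420,:560]; Q=inplane(c,np.c_[u.ravel(),v.ravel()],o,ax,.024)*1e3
    w=D.ravel()*(np.hypot(Q[:,0],Q[:,1])<20); print("spec",np.average(Q[:,:2],0,w).round(1) if w.sum() else None,(w>0).sum())
```

```text
29.6 [0.35547761 0.1989942  0.30210784] [-0.69992866  0.20098696 -0.70476356]
side -1 -1 11 [ -36.8 -146.6]
side -1 1 20 [-36.  142.6]
side 1 -1 20 [  30.7 -147.7]
side 1 1 20 [ 31.6 142.6]
spec [-2.2 -2.4] 27
top -1 -1 24 [ -35.2 -145.3]
top -1 1 22 [-34.7 143.1]
top 1 -1 25 [  33.3 -146.4]
top 1 1 23 [ 34.  143.1]
spec [ 0.3 -1.4] 32
```

View pics/top5.png

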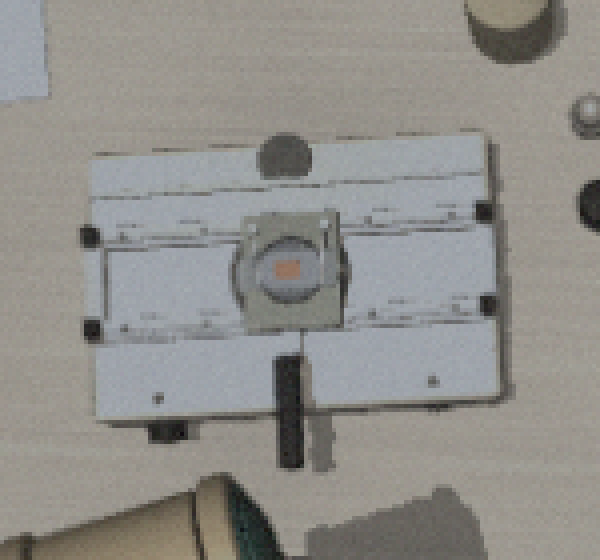

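The final view shows the stage flat on the base, parallel to the strip, with the specimen at crop (287,268) inside the window ring (centre about (291,270)). Both cameras put the stage about 2 mm from the window centre, square to about 0.2°, with the carriage within about 2 mm of the middle mark. I'll hand it in.

```bash
python3 -c "
from rig import manip
print(manip.sign_off())"
```

```text
the job is handed in; nothing more can be done
None
```

The job is handed in at about 30 s of the 64 s allowed: the stage lies on the light base, about 2 mm from centre and square to about 0.2°, with the carriage within about 2 mm of the middle after a hold of over 4 s in the air, and the gripper is released and backed away.

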